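# Press the cemented boot heels

## Task

Press the freshly cemented boot heels in the bench press: stand every heel on its flat side in the press bed, layers facing the plate and the stop, swing the folding crank handle up until it snaps out and stays, and crank the plate up clockwise until its sprung pad is squeezed well over half-way. Let go and leave the ratchet alone to hold the squeeze for three seconds, then flick the pawl off the ratchet by its peg and ease the plate all the way back with the crank, not letting it fly. Stand the pressed heels upright in the wooden tray and fold the crank handle down into its slot again.

Things in the scene. Friction and masses are not known exactly. Their poses are not given: they have to be found in the camera images.
- press: Cast bench press, 370 (own y) x 90 mm, fixed. Origin at bench level, mid-width, below the pad's face when fully back. Flat bed 30 mm above the bench from the pad (y = 0) to the fixed stop (face y = -185 mm, top 92 mm up), between two low rails (inner faces at x = +-30 mm, 10 mm high over the bed). Pad and plate: 56 mm wide, top 95 mm up. Gear housing at y = 65 to 155 mm, top 88 mm up
- bed_stop (a point): Middle of the stop's face at the level of the bed floor; axes as the press's. Behind the housing the rack sticks out to press y = 265 mm, its top 55 mm above the bench
- wheel_axis (a point): Point on the vertical axis of the handwheel at the height of its rim, 125 mm above the bench, fixed to the press. Rim: a 14 mm bar of 80 mm radius on three spokes. In the middle a fixed slotted cap, 34 mm across, top 156 mm up: the folded handle's pin lies in its 13 mm slot and keeps the wheel from turning (play about 0.1 rad). The ratchet wheel, 90 mm across, lies under the handwheel
- handle_hinge (a point): Hinge of the folding handle on the rim, 80 mm from the wheel axis and 147 mm above the bench; turns with the wheel. With the wheel at 0 it lies on the press's -x side of the axis. The hinge's axis is level and tangent to the rim
- handle_grip (a point): Middle of the handle's black revolving sleeve (22 mm thick, 46 mm long, spins freely), 43 mm from the hinge. Site x axis: along the handle, hinge to tip; y axis: along the hinge. Beyond the sleeve a 10 mm steel pin runs on to 96 mm from the hinge. Folded, the handle lies radially inwards above a spoke, its underside 4 mm above the rim's top; swung out it stands straight up
- handle (a joint): Folding crank handle: 0 = folded flat into the slot, 1.57 = standing straight up against its stop. An over-centre spring pulls it home to either end, changing sides at about 0.75 and keeping it there; it takes about 0.45 N m to lift from folded and 0.4 N m to fold again
- wheel (a joint): Turn of the handwheel, rad: 0 = plate fully back (end stop), positive clockwise seen from above, up to 11.6 (nearly two turns). Takes about 0.3 N m, and up to 0.4 N m more against the squeezed pad. With the pawl on it clicks forward only, a tooth every 0.31 rad, and may slip back up to one tooth when let go. Off the ratchet it springs back a little, then stays
- plate (a joint): Travel of the pressing plate from fully back (0) towards the stop (press -y), m; geared to the wheel, 10 mm per rad
- pad (a joint): How far the sprung rubber-faced pad is squeezed into the plate, m: 0 = free, 0.012 = fully squeezed (36 N), a plain spring in between
- pawl_pivot (a point): Pivot of the pawl on the gear housing, 94 mm above the bench, fixed to the press; the pawl swings about the vertical there
- pawl_peg (a point): Top of the pawl's thumb peg: upright, steel, 14 mm thick, at the end of the pawl's flat tail, 85 mm from the pivot, clear of the handwheel's rim; top 146 mm above the bench, free from there down to 97 mm. Moves with the pawl
- pawl (a joint): 0 to 0.2 = on the ratchet (it rides over the teeth), 0.75 = thrown off against its stop; positive is anticlockwise seen from above. An over-centre spring, changing sides at about 0.34, holds it on or off; 3 to 8 N at the peg throw it off under load
- heel1: Stacked leather boot heel with a black rubber lift, about 0.14 kg, D-shaped: 45 mm thick across its layers (own x), 52 mm wide (own y), 58 mm tall (own z); straight-sided for the lower 32 mm, half-round (26 mm radius) above. Stands on its flat side; origin at the middle of that side. Two or three of the heels are there
- heel2: Another heel, the same
- heel3: Another heel, the same
- tray: Low wooden tray fixed to the bench, 190 mm (own x) by 130 mm (own y) outside, rim 18 mm high, walls and floor 6 mm thick; origin under its middle. Empty at the start
- spray_can: Bystander: spray can, 60 mm across, 190 mm tall. Leave it alone
- coffee_cup: Bystander: coffee cup, 84 mm across, 110 mm tall. Leave it alone
- hammer: Bystander: hammer lying on the bench. Leave it alone
- glue_tin: Bystander: tin of cement, 90 mm across, 100 mm tall. Leave it alone
There are look-alikes about, which are no part of the job. Leave any blue or red look-alike of the heel3 alone. Leave any purple look-alike of the heel1 alone.

How it is judged:
By the outcome, as a careful person would: the job done as asked, in the order asked, and still so for the second after the job is handed in, with the robot touching nothing.
Of heel1, heel2, heel3 only 2 to 3 are there at a start; the rules pass over those that are not, and their reading is None.
At some moment in a run one of heel1, heel2, heel3 may be knocked a few centimetres aside while the robot is not near it.
Once in a run the grip may slacken for a moment while it holds something.
It also fails if it takes over 210 s, if anything falls off the work surface, if the arm or the gripper's body presses on something with over 40 N, if the wrist force passes 120 N, or if a joint passes its speed limit or range.

## Robot

A 6-joint arm with a two-finger parallel gripper is mounted at the origin on the work surface. World frame = base frame: x ahead of the robot, y to its left, z up, the work surface at z = 0. Lengths are in m, angles in rad, forces in N, time in s.
With the tool pointing down it reaches from about 0.225 to 0.875 m from the base axis. Payload 3.4 kg.
Tool frame: the origin (TCP) lies at the very end of the fingers, on their centre line; the grasp point (between the pads) lies 19 mm behind it; z points along the fingers, y is the line along which they close (so a half turn about z gives the same grasp; the last joint's range is limited). The gripper opens to 85 mm and grips with 20 to 120 N. Pads are 22 mm wide; open, the fingers measure 114 mm over their backs; the gripper's body (76 mm by 85 mm) begins 54 mm behind the grasp point. The pads swing forward as they close: fully open they stand 13 mm farther back than shut.
Start: joints at [1.195, 0.276, 1.505, -0, 1.361, -0.121], TCP at [0.145, 0.556, 0.231] pointing down, gripper open.
Joint ranges: [-2.89, 2.89], [-0.75, 2.08], [0.22, 2.7], [-1.18, 4.32], [0.11, 2.71], [-2.7, 2.7]. Speed limits (rad/s): [2.57, 2.57, 3.14, 3.14, 3.14, 3.14].

## Interface

Orientations are given as a unit quaternion [w, x, y, z].
In Python, from rig import get_state, optics, sign_off gives the robot as it stands.
- The arm moves only by the tool send_rows, never from a script. Its argument "increments" is a list of rows, each an object with "gripper": the gripper's target within -1 to 1 (shut at 1, half-way at 0, fully open at -1); "linear": the shift along the world's x, y, z in m, a list of three; "delta_rot": the turn, a rotation vector about the world's x, y, z in rad, a list of three. In form: [{"gripper": gripper, "linear": [dx, dy, dz], "delta_rot": [rx, ry, rz]}, ...]. A call has 1 to 8 rows; each row is the pose to reach, as a shift and turn from the pose commanded when the call began; what a row does not reach only later rows make up. A row lasts 1/10 s, in which the tool goes at most 50 mm and 8.59 degrees, less where a joint would pass 70% of its speed; a pose out of reach is approached as far as the arm can. A call with a gripper value outside its range is refused whole. The fingers move at their own pace and stop on an object; "newtons" is the grip in N (left out, the last holds). Time passes only in rows, so rows that repeat a pose let the fingers close. It gives the time, the measured TCP pose, the force, the opening and the grip force at its end, in the units of the state.
- get_state(): the state, without advancing time (a new reading comes with each control period).
- optics.get_image(name): name is "scene" or "side" or "wrist"; returns a dict with "pixels" (420x560x3 uint8, blue, green, red), "K" (3x3 intrinsics, pixels), "rvec" (rotation vector, rad) and "tvec" (3), from world to camera coordinates, as OpenCV has them; the wrist camera has in their place "T_tool_cam" (4x4, takes a point from camera to tool coordinates, whose origin is the TCP and whose axes are the flange's). Camera axes: x right, y down, z forward; pixel columns grow to the right and rows downward; lengths in m; the calibration is good to about 2 mm. The wrist camera is an equidistant fisheye: a pixel r from the principal point sees the ray r / f radians off the axis. A picture is of the moment at which its call begins: read the wrist's pose just before it. There is no depth.
- sign_off(): hands the job in; it is judged then, once.
The state is a dict: "clock": time; "qpos": joint angles; "qd": joint speeds; "effort": joint torques, N m; "position": TCP position; "ee_rot": TCP orientation; "contact_force": force on the tool from outside, world axes, zero at the start; "moment": the same for the moment, N m; "width": finger opening in m; "gripper_force": force on a finger pad.
Only numpy, scipy, OpenCV 4.12 (cv2) and the standard library are available. Lean on these libraries where they do the work, as an engineer would, in place of code of your own. Each camera call takes 0.05 s, during which the arm holds its last target. There are 200 camera calls.

## Working session

There is one attempt and no reset: what is moved stays moved. The work goes in short steps, Python scripts to look and compute and a tool call to move; the robot and the scene stay as the last step left them, time stands still between calls to the robot, and variables do not carry over. Pictures are saved under pics/ and viewed, at most 14 in all, crops included, and the job is handed in when it is done.

Besides the shell and the picture viewer there is one more tool, called after "Call:" as name(argument=value, ...), one argument or row to a line, values as JSON. send_rows: Moves the arm, as the interface text tells. Its arguments: {"type":"object","properties":{"increments":{"type":"array"},"newtons":{"type":"number"}},"required":["increments"]}

```bash
mkdir -p pics; ls
cat > h.py <<'E'
import numpy as np, cv2, pickle
from scipy.spatial.transform import Rotation as R
from rig import get_state, optics, sign_off
def grab(n,f=None):
    s=get_state(); d=optics.get_image(n); d['s']=s
    if f: cv2.imwrite('pics/'+f,d['pixels']); pickle.dump(d,open('pics/'+f+'.pkl','wb'))
    return d
def load(f): return pickle.load(open('pics/'+f+'.pkl','rb'))
def ray(d,u,v):
    K=np.array(d['K'])
    if 'rvec' in d and d['rvec'] is not None:
        Rm=cv2.Rodrigues(np.array(d['rvec'],float))[0]; t=np.array(d['tvec'],float).ravel()
        o=-Rm.T@t; r=Rm.T@(np.linalg.inv(K)@[u,v,1.])
    else:
        x=(u-K[0,2])/K[0,0]; y=(v-K[1,2])/K[1,1]; th=np.hypot(x,y)
        c=np.array([x/th*np.sin(th),y/th*np.sin(th),np.cos(th)]) if th>1e-9 else np.array([0,0,1.])
        T=np.array(d['T_tool_cam']); q=d['s']['ee_rot']; Rt=R.from_quat([q[1],q[2],q[3],q[0]]).as_matrix()
        o=np.array(d['s']['position'])+Rt@T[:3,3]; r=Rt@T[:3,:3]@c
    return o,r/np.linalg.norm(r)
def plane(d,u,v,z):
    o,r=ray(d,u,v); return o+r*(z-o[2])/r[2]
def cross(a,b):
    (o1,r1),(o2,r2)=a,b
    A=np.stack([r1,-r2],1); x=np.linalg.lstsq(A,o2-o1,rcond=None)[0]
    p,q=o1+x[0]*r1,o2+x[1]*r2; return (p+q)/2,np.linalg.norm(p-q)
def proj(d,P):
    P=np.atleast_2d(np.array(P,float))
    if 'rvec' in d and d['rvec'] is not None:
        return cv2.projectPoints(P,np.array(d['rvec'],float),np.array(d['tvec'],float),np.array(d['K'],float),None)[0][:,0]
    T=np.array(d['T_tool_cam']); q=d['s']['ee_rot']; Rt=R.from_quat([q[1],q[2],q[3],q[0]]).as_matrix(); K=np.array(d['K'])
    c=((P-d['s']['position'])@Rt-T[:3,3])@T[:3,:3]
    th=np.arctan2(np.hypot(c[:,0],c[:,1]),c[:,2]); n=np.hypot(c[:,0],c[:,1])+1e-12
    return np.stack([K[0,2]+K[0,0]*th*c[:,0]/n,K[1,2]+K[1,1]*th*c[:,1]/n],1)
E
python3 - <<'E'
from h import *
for n in ['scene','side','wrist']:
    d=grab(n,n+'0.png'); print(n,[k for k in d]); 
    if 'rvec' in d: print(ray(d,280,210))
    else: print(d['T_tool_cam'],d['K'])
print(get_state())
E
```

```text
pics
scene ['pixels', 'K', 'rvec', 'tvec', 's']
(array([ 1.06481535, -0.76493377,  1.0620812 ]), array([-0.38773116,  0.61159045, -0.68965329]))
side ['pixels', 'K', 'rvec', 'tvec', 's']
(array([ 0.38681148, -0.93751676,  0.83749361]), array([ 0.09931924,  0.81804339, -0.56651628]))
wrist ['pixels', 'K', 'T_tool_cam', 's']
[[-6.24393391e-04 -9.57980785e-01 -2.86831704e-01  7.18424260e-02]
 [ 9.99999723e-01 -7.14363449e-04  2.09018873e-04  4.84212869e-04]
 [-4.05138149e-04 -2.86831494e-01  9.57980965e-01 -1.42544406e-01]
 [ 0.00000000e+00  0.00000000e+00  0.00000000e+00  1.00000000e+00]] [[325.1922621    0.         278.57428845]
 [  0.         325.1922621  213.49954732]
 [  0.           0.           1.        ]]
{'clock': 0.15, 'qpos': array([ 1.19499084e+00,  2.76456737e-01,  1.50581751e+00, -1.68232638e-05,
        1.36073189e+00, -1.20982043e-01]), 'qd': array([ 0.00059693, -0.00190829, -0.00458724, -0.00198045, -0.00026041,
       -0.00044973]), 'effort': array([ 9.36721990e-04, -4.17139792e+01, -2.46032810e+01, -2.73071382e-04,
        7.44955876e-03, -2.86652255e-05]), 'position': array([0.14479849, 0.55606306, 0.23064434]), 'ee_rot': array([-1.65777123e-04,  1.27065496e-01,  9.91894077e-01, -6.87071361e-04]), 'contact_force': array([-0.14546242, -0.19176773, -0.39388344]), 'moment': array([-0.00653418, -0.06519119,  0.04466409]), 'gripper_force': 0.0, 'width': 0.08545405780228346}
```

View pics/scene0.png

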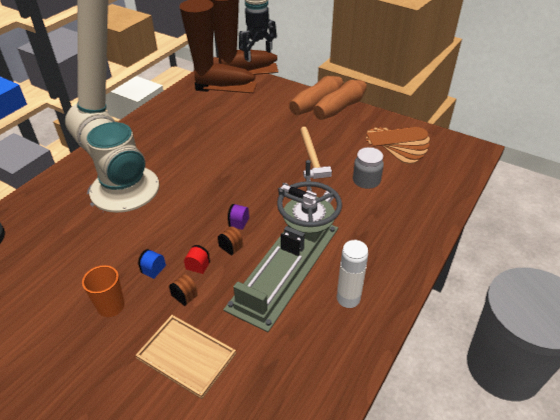

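View pics/side0.png

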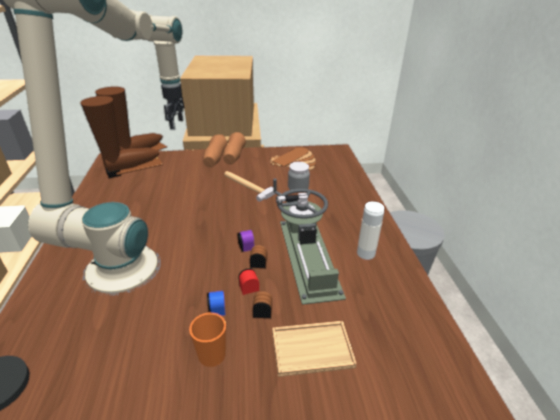

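Two brown heels, at scene (230,240) and (183,290). The look-alikes are purple (238,216), red (197,259) and blue (151,263). The press runs from the stop at (250,297) to the wheel at (310,205), and the tray is at (186,354). I'll confirm this in an enlarged crop.

Run:
```python
from h import *
d=load('scene0.png')
c=d['pixels'][170:380,125:360]; c=cv2.resize(c,None,fx=2.85,fy=2.85,interpolation=cv2.INTER_CUBIC)
cv2.imwrite('pics/c1.png',c)
d=load('side0.png')
c=d['pixels'][165:375,195:395]; c=cv2.resize(c,None,fx=2.85,fy=2.85,interpolation=cv2.INTER_CUBIC)
cv2.imwrite('pics/c2.png',c)
```

```text
(no output)
```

View pics/c1.png

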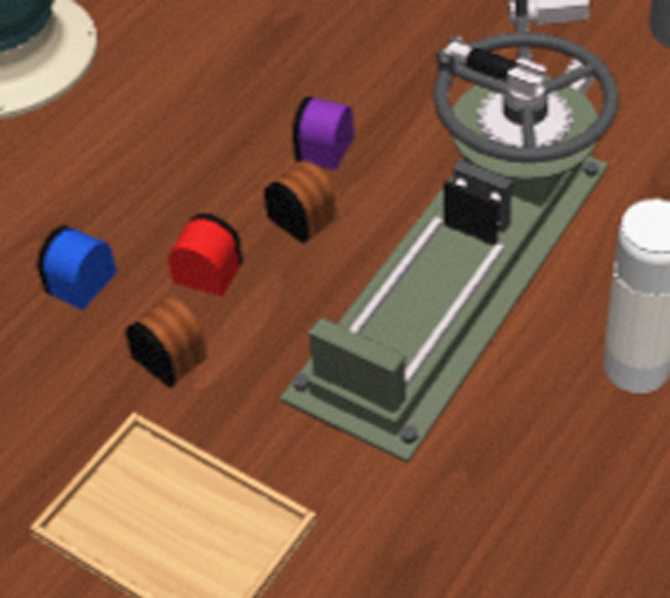

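View pics/c2.png

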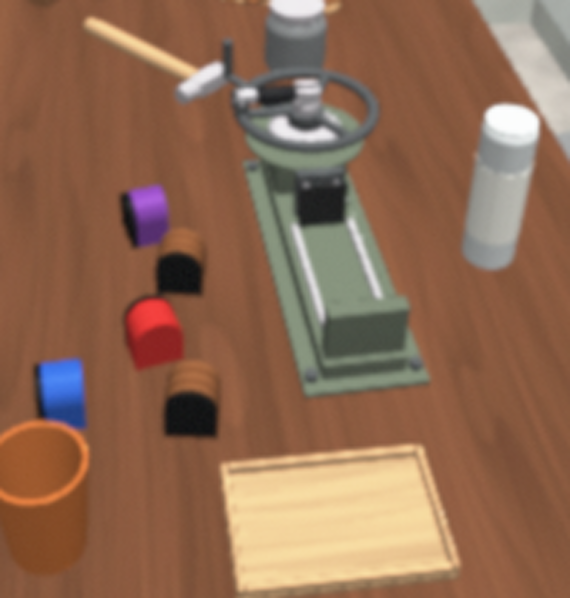

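Run:
```python
from h import *
S=load('scene0.png');D=load('side0.png')
P={'baseFL':((282,398),(307,393)),'baseFR':((408,460),(428,378)),'rimC':((526,97),(307,109)),'stopTL':((318,322),(322,307)),'stopTR':((406,362),(408,299)),
'peg':((520,0),(228,42)),'cap':((527,98),(306,103)),'hinge':((447,52),(246,95)),'grip':((490,64),(273,94)),
'h1bl':((305,241),(158,294)),'trayA':((137,414),(421,447)),'trayB':((33,527),(222,464)),'trayC':((315,516),(459,567))}
for k,(a,b) in P.items():
    p,e=cross(ray(S,125+a[0]/2.85,170+a[1]/2.85),ray(D,195+b[0]/2.85,165+b[1]/2.85)); print(k,p.round(4),round(e,4))
for n,(a) in {'A':[(265,205),(307,240),(334,215)],'B':[(128,345),(173,385),(205,355)]}.items():
    print(n,[plane(S,125+x/2.85,170+y/2.85,0).round(3)[:2] for x,y in a])
for n,(a) in {'A':[(158,292),(202,294)],'B':[(165,435),(217,437)],'tray':[(222,464),(421,447),(459,567),(238,590)]}.items():
    print(n,[plane(D,195+x/2.85,165+y/2.85,0.018 if n=='tray' else 0).round(3)[:2] for x,y in a])
print([plane(S,125+x/2.85,170+y/2.85,0.018).round(3)[:2] for x,y in [(137,414),(33,527),(315,516)]])
```

```text
baseFL [ 0.5442 -0.2077  0.0071] 0.0013
baseFR [ 0.6707 -0.2005  0.0055] 0.0007
rimC [0.5931 0.1275 0.1238] 0.0018
stopTL [ 0.5621 -0.1699  0.0859] 0.0006
stopTR [ 0.6491 -0.1672  0.087 ] 0.0012
peg [0.5158 0.248  0.1389] 0.0206
cap [0.5936 0.128  0.1277] 0.0062
hinge [0.5174 0.1086 0.1598] 0.0009
grip [0.5521 0.1294 0.1455] 0.0005
h1bl [ 0.4086  0.0058 -0.0577] 0.0193
trayA [ 0.5782 -0.4043  0.2016] 0.0565
trayB [ 0.4645 -0.4061  0.0965] 0.0898
trayC [ 0.6473 -0.3332 -0.02  ] 0.1106
A [array([ 0.388, -0.026]), array([ 0.451, -0.042]), array([ 0.454, -0.001])]
B [array([ 0.387, -0.231]), array([ 0.45 , -0.243]), array([ 0.453, -0.202])]
A [array([ 0.404, -0.04 ]), array([ 0.452, -0.048])]
B [array([ 0.401, -0.241]), array([ 0.45 , -0.248])]
tray [array([ 0.451, -0.295]), array([ 0.638, -0.295]), array([ 0.639, -0.421]), array([ 0.451, -0.422])]
[array([ 0.454, -0.292]), array([ 0.454, -0.42 ]), array([ 0.64 , -0.291])]
```

Call:
send_rows(
  increments=[
    {"gripper": -1,"linear": [0.04,-0.03,0.05],"delta_rot": [0,0,-0.1]},
    {"gripper": -1,"linear": [0.18,-0.25,0.07],"delta_rot": [0,0,-0.66]},
    {"gripper": -1,"linear": [0.18,-0.25,0.07],"delta_rot": [0,0,-0.66]},
    {"gripper": -1,"linear": [0.18,-0.25,0.07],"delta_rot": [0,0,-0.66]},
    {"gripper": -1,"linear": [0.18,-0.25,0.07],"delta_rot": [0,0,-0.66]},
    {"gripper": -1,"linear": [0.18,-0.25,0.07],"delta_rot": [0,0,-0.66]},
    {"gripper": -1,"linear": [0.18,-0.25,0.07],"delta_rot": [0,0,-0.66]},
    {"gripper": -1,"linear": [0.18,-0.25,0.07],"delta_rot": [0,0,-0.66]},
  ],
)

```text
clock: 0.95
position: [0.3267, 0.3039, 0.3018]
ee_rot: [0.001, 0.444, 0.896, 0.0]
contact_force: [0.5, 0.4, -0.1]
width: 0.0855
gripper_force: 0.0
```

Call:
send_rows(
  increments=[
    {"gripper": -1,"linear": [0.175,-0.256,0.02],"delta_rot": [0,0,-0.656]},
    {"gripper": -1,"linear": [0.175,-0.256,0.02],"delta_rot": [0,0,-0.656]},
    {"gripper": -1,"linear": [0.175,-0.256,0.02],"delta_rot": [0,0,-0.656]},
    {"gripper": -1,"linear": [0.175,-0.256,0.02],"delta_rot": [0,0,-0.656]},
    {"gripper": -1,"linear": [0.175,-0.256,0.02],"delta_rot": [0,0,-0.656]},
    {"gripper": -1,"linear": [0.175,-0.256,0.02],"delta_rot": [0,0,-0.656]},
    {"gripper": -1,"linear": [0.175,-0.256,0.02],"delta_rot": [0,0,-0.656]},
    {"gripper": -1,"linear": [0.175,-0.256,0.02],"delta_rot": [0,0,-0.656]},
  ],
)

```text
clock: 1.75
position: [0.5007, 0.05, 0.3205]
ee_rot: [-0.001, 0.708, 0.706, -0.0]
contact_force: [-1.0, 1.5, -1.0]
width: 0.0858
gripper_force: 0.0
```

Run:
```python
from h import *
d=grab('wrist','w1.png'); s=d['s']; print(s['position'],s['ee_rot'],s['qpos'])
print(s['contact_force'])
```

```text
[0.50072326 0.04998183 0.32048464] [-7.67549918e-04  7.07930589e-01  7.06281554e-01 -2.40785166e-04] [-3.93700142e-02  1.28025861e-01  1.48078944e+00  6.90409952e-04
  1.53423078e+00 -3.70636667e-02]
[-0.97431685  1.48198715 -1.04835279]
```

View pics/w1.png

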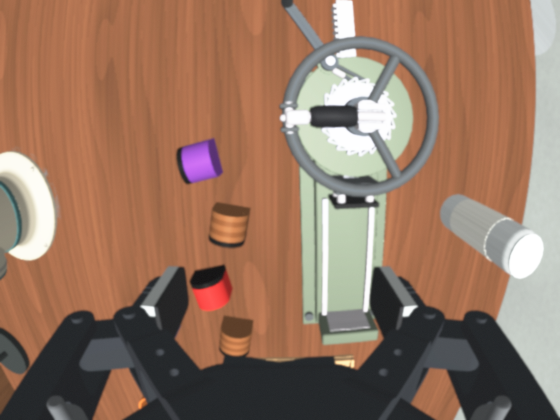

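The wrist view from above shows:
- **Press:** rim centre (360,116), hinge (288,116), sleeve (333,117), cap (370,117), stop top (348,325), pad (352,190).
- **Pawl:** pivot (330,62), peg top (287,2).
- **Heels:** brown heel A at (229,226) and brown heel B at (236,335).
- **Look-alikes:** purple (200,160) and red (211,288).

The layered brown pair fit the description. The plain coloured ones are the look-alikes.

Run:
```python
from h import *
d=load('w1.png')
def p(n,pts,z): print(n,[plane(d,u,v,z).round(4)[:2].tolist() for u,v in pts])
p('A z0',[(217,203),(249,209),(243,248)],0)
p('A z32',[(217,203),(209,242)],.032)
p('B z0',[(225,317),(252,321),(248,357)],0)
p('rim L R T B',[(281,116),(439,116),(360,37),(360,196)],.125)
p('hinge',[(288,116)],.147);p('grip',[(333,117)],.147);p('pin tip',[(381,117)],.147)
p('cap',[(368,117)],.156)
p('pivot',[(330,62)],.094);p('pegtop',[(287,3)],.146)
p('stop inner top corners',[(322,317),(371,313)],.092)
p('rails',[(325,196),(326,310),(370,205),(367,310)],.04)
p('can base',[(455,212)],0.0)
p('base left edge',[(303,200),(304,320)],0.006)
# colour-based silhouettes for brown heels
```

```text
A z0 [[0.41, 0.0019], [0.4578, -0.0076], [0.4465, -0.0702]]
A z32 [[0.4164, 0.0102], [0.4009, -0.0479]]
B z0 [[0.4088, -0.2004], [0.4554, -0.2076], [0.4441, -0.2924]]
rim L R T B [[0.5045, 0.1266], [0.6805, 0.135], [0.5873, 0.2143], [0.5906, 0.042]]
hinge [[0.5111, 0.1263]]
grip [[0.5546, 0.1261]]
pin tip [[0.6034, 0.1282]]
cap [[0.5873, 0.1273]]
pivot [[0.5599, 0.1902]]
pegtop [[0.5106, 0.2417]]
stop inner top corners [[0.561, -0.1361], [0.6307, -0.1331]]
rails [[0.5643, 0.0216], [0.5748, -0.1591], [0.6282, 0.009], [0.6412, -0.1626]]
can base [[0.7925, -0.013]]
base left edge [[0.5372, 0.0074], [0.5442, -0.2014]]
```

Run:
```python
from h import *
d=load('w1.png')
def p(n,pts,z): print(n,[plane(d,u,v,z).round(4)[:2].tolist() for u,v in pts])
p('stop inner bottom',[(327,313),(369,311)],.03)
p('stop inner top',[(319,330),(376,327)],.092)
p('stop outer top',[(322,343),(379,340)],.092)
p('pad front top',[(332,205),(377,203)],.095)
p('pad face bottom',[(332,208)],.04)
c=d['pixels'][160:375,285:395]; cv2.imwrite('pics/c3.png',cv2.resize(c,None,fx=2.79,fy=2.79,interpolation=cv2.INTER_CUBIC))
```

```text
stop inner bottom [[0.5785, -0.1717], [0.6482, -0.1716]]
stop inner top [[0.5581, -0.1587], [0.6418, -0.1587]]
stop outer top [[0.564, -0.1831], [0.6504, -0.184]]
pad front top [[0.5649, 0.0238], [0.6205, 0.0263]]
pad face bottom [[0.5745, 0.0048]]
```

View pics/c3.png

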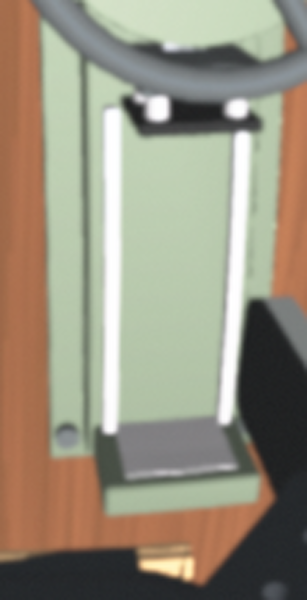

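Run:
```python
from h import *
d=load('w1.png')
def p(n,pts,z):
    q=np.array([plane(d,285+u/2.79,160+v/2.79,z)[:2] for u,v in pts]); e=q[-1]-q[0]; print(n,q.round(4).tolist(),np.degrees(np.arctan2(e[1],e[0])).round(1))
p('in bot',[(118,432),(232,420)],.03)
p('in top',[(105,490),(255,473)],.092)
p('out top',[(107,513),(258,497)],.092)
p('railL',[(109,432),(112,108)],.04)
p('railR',[(224,424),(243,132)],.04)
p('base L',[(57,455),(45,50)],.008)
p('pad front top',[(138,132),(258,128)],.095)
```

```text
in bot [[0.5792, -0.1754], [0.6466, -0.1706]] 4.1
in top [[0.564, -0.1692], [0.6431, -0.1635]] 4.2
out top [[0.5661, -0.1849], [0.6474, -0.1801]] 3.4
railL [[0.5723, -0.1683], [0.5646, 0.0178]] 92.4
railR [[0.6388, -0.1663], [0.6315, 0.0057]] 92.4
base L [[0.5467, -0.2066], [0.5339, 0.0403]] 93.0
pad front top [[0.568, 0.0209], [0.6214, 0.0227]] 1.9
```

Call:
send_rows(
  increments=[
    {"gripper": -1,"linear": [-0.071,-0.0735,-0.2],"delta_rot": [0,0,-0.175]},
    {"gripper": -1,"linear": [-0.071,-0.0735,-0.2],"delta_rot": [0,0,-0.175]},
    {"gripper": -1,"linear": [-0.071,-0.0735,-0.2],"delta_rot": [0,0,-0.175]},
    {"gripper": -1,"linear": [-0.071,-0.0735,-0.2],"delta_rot": [0,0,-0.175]},
    {"gripper": -1,"linear": [-0.071,-0.0735,-0.2],"delta_rot": [0,0,-0.175]},
    {"gripper": -1,"linear": [-0.071,-0.0735,-0.2],"delta_rot": [0,0,-0.175]},
    {"gripper": -1,"linear": [-0.071,-0.0735,-0.2],"delta_rot": [0,0,-0.175]},
    {"gripper": -1,"linear": [-0.071,-0.0735,-0.2],"delta_rot": [0,0,-0.175]},
  ],
)

```text
clock: 2.6
position: [0.431, -0.0221, 0.1231]
ee_rot: [0.002, 0.766, 0.643, 0.002]
contact_force: [0.2, 0.2, 0.9]
width: 0.0849
gripper_force: 0.0
```

Run:
```python
from h import *
d=grab('wrist','w2.png'); s=d['s']; print(s['position'],s['ee_rot'])
a=load('side0.png')['pixels'].astype(int); b=grab('side','side1.png')['pixels'].astype(int)
m=np.abs(a-b).max(2)
for n,(x,y) in {'A':(258,258),'B':(262,305),'pur':(246,240),'red':(249,281)}.items(): print(n,m[y-14:y+14,x-12:x+12].mean())
print(proj(d,[[.430,-.0235,0.058],[.430,-.0235,0.0]]))
```

```text
[ 0.43097399 -0.02212374  0.1231158 ] [0.00152876 0.76568893 0.64320732 0.00157272]
A 1.5446428571428572
B 1.5982142857142858
pur 3.1532738095238093
red 1.369047619047619
[[275.49608796 231.62499811]
 [275.69693145 208.53702082]]
```

View pics/w2.png

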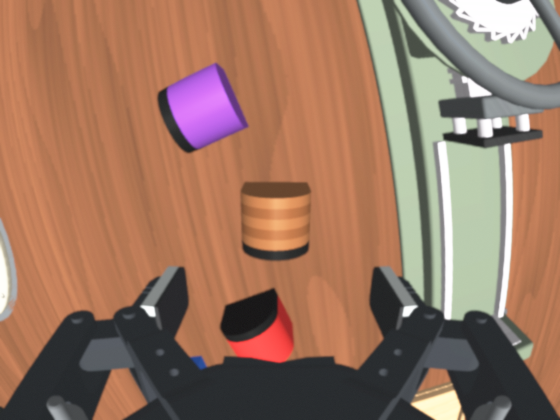

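Call:
send_rows(
  increments=[
    {"gripper": -1,"linear": [-0.001,-0.001,-0.045],"delta_rot": [0,0,0]},
    {"gripper": -1,"linear": [-0.001,-0.001,-0.085],"delta_rot": [0,0,0]},
    {"gripper": -1,"linear": [-0.001,-0.001,-0.105],"delta_rot": [0,0,0]},
    {"gripper": -1,"linear": [-0.001,-0.001,-0.115],"delta_rot": [0,0,0]},
    {"gripper": -1,"linear": [-0.001,-0.001,-0.115],"delta_rot": [0,0,0]},
  ],
  newtons=35,
)

```text
clock: 3.2
position: [0.4282, -0.0238, 0.006]
ee_rot: [-0.0, 0.766, 0.643, -0.0]
contact_force: [0.3, -0.1, 0.2]
width: 0.0854
gripper_force: 0.0
```

Call:
send_rows(
  increments=[
    {"gripper": 1,"linear": [0,0,0],"delta_rot": [0,0,0]},
    {"gripper": 1,"linear": [0,0,0],"delta_rot": [0,0,0]},
    {"gripper": 1,"linear": [0,0,0],"delta_rot": [0,0,0]},
    {"gripper": 1,"linear": [0,0,0],"delta_rot": [0,0,0]},
    {"gripper": 1,"linear": [0,0,0],"delta_rot": [0,0,0]},
    {"gripper": 1,"linear": [0,0,0],"delta_rot": [0,0,0]},
  ],
)

```text
clock: 3.8
position: [0.4292, -0.0243, 0.0077]
ee_rot: [0.001, 0.766, 0.643, 0.001]
contact_force: [0.2, -0.0, 6.6]
width: 0.0517
gripper_force: 37.5
```

Call:
send_rows(
  increments=[
    {"gripper": 1,"linear": [0,0,0.04],"delta_rot": [0,0,0]},
    {"gripper": 1,"linear": [0,0,0.08],"delta_rot": [0,0,0.05]},
    {"gripper": 1,"linear": [0.02,-0.012,0.12],"delta_rot": [0,0,0.1]},
    {"gripper": 1,"linear": [0.06,-0.04,0.125],"delta_rot": [0,0,0.218]},
    {"gripper": 1,"linear": [0.1,-0.07,0.125],"delta_rot": [0,0,0.218]},
    {"gripper": 1,"linear": [0.14,-0.095,0.125],"delta_rot": [0,0,0.218]},
    {"gripper": 1,"linear": [0.1755,-0.119,0.125],"delta_rot": [0,0,0.218]},
    {"gripper": 1,"linear": [0.1755,-0.119,0.125],"delta_rot": [0,0,0.218]},
  ],
)

```text
clock: 4.6
position: [0.6087, -0.147, 0.1313]
ee_rot: [0.003, 0.693, 0.721, 0.001]
contact_force: [-1.0, 0.1, -1.3]
width: 0.0515
gripper_force: 38.1
```

Run:
```python
from h import *
d=grab('wrist','w3.png'); s=d['s']; print(s['position'],s['ee_rot'],s['width'])
a=grab('side','s3.png')['pixels'];b=grab('scene','sc3.png')['pixels']
w=d['pixels']
o=np.hstack([cv2.resize(a[200:350,230:380],(400,400)),cv2.resize(b[190:340,200:350],(400,400))]); cv2.imwrite('pics/c4.png',o)
```

```text
[ 0.60871331 -0.14702247  0.13126793] [0.00321272 0.6925     0.72141008 0.0009627 ] 0.05148112055011419
```

View pics/c4.png

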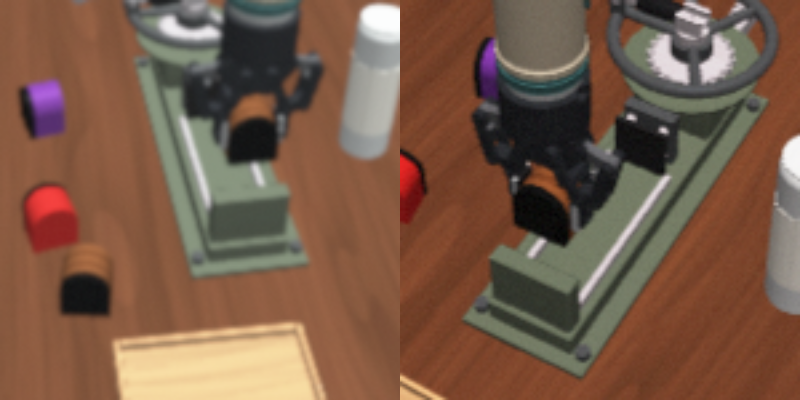

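Call:
send_rows(
  increments=[
    {"gripper": 1,"linear": [0,0,0],"delta_rot": [0,0,0]},
    {"gripper": 1,"linear": [0,0.001,-0.03],"delta_rot": [0,0,0]},
    {"gripper": 1,"linear": [0,0.001,-0.06],"delta_rot": [0,0,0]},
    {"gripper": 1,"linear": [0,0.001,-0.08],"delta_rot": [0,0,0]},
    {"gripper": 1,"linear": [0,0.001,-0.086],"delta_rot": [0,0,0]},
    {"gripper": 1,"linear": [0,0.001,-0.086],"delta_rot": [0,0,0]},
  ],
)

```text
clock: 5.35
position: [0.6023, -0.1413, 0.045]
ee_rot: [-0.001, 0.692, 0.722, -0.0]
contact_force: [0.3, 0.2, -1.3]
width: 0.0515
gripper_force: 38.0
```

Run:
```python
from h import *
s=get_state(); print(s['position'],s['ee_rot'],s['width'],s['contact_force'])
a=grab('side','s4.png');b=grab('scene','sc4.png')
o=np.hstack([cv2.resize(a['pixels'][210:310,260:360],(400,400),interpolation=2),cv2.resize(b['pixels'][220:320,210:310],(400,400),interpolation=2)]); cv2.imwrite('pics/c5.png',o)
```

```text
[ 0.60234568 -0.14125722  0.04502317] [-7.85027424e-04  6.91537705e-01  7.22339860e-01 -3.37189800e-04] 0.05151492510187058 [ 0.28172338  0.20977143 -1.30489362]
```

View pics/c5.png

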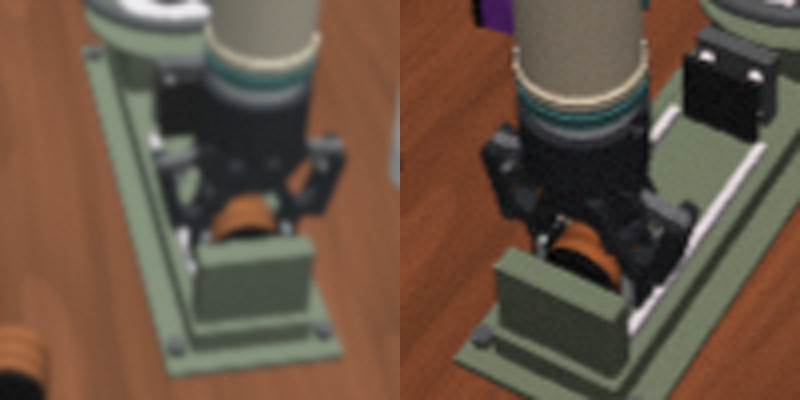

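Call:
send_rows(
  increments=[
    {"gripper": 1,"linear": [0.002,0,-0.004],"delta_rot": [0,0,0]},
    {"gripper": 1,"linear": [0.002,0,-0.007],"delta_rot": [0,0,0]},
    {"gripper": 1,"linear": [0.002,0,-0.007],"delta_rot": [0,0,0]},
    {"gripper": 1,"linear": [0.002,0,-0.007],"delta_rot": [0,0,0]},
  ],
)

```text
clock: 5.85
position: [0.6056, -0.1421, 0.0384]
ee_rot: [0.0, 0.692, 0.722, 0.0]
contact_force: [-0.4, -0.1, -1.2]
width: 0.0512
gripper_force: 38.1
```

Call:
send_rows(
  increments=[
    {"gripper": 1,"linear": [0,0,-0.0015],"delta_rot": [0,0,0]},
    {"gripper": 1,"linear": [0,0,-0.0015],"delta_rot": [0,0,0]},
  ],
)

```text
clock: 6.05
position: [0.6058, -0.1422, 0.0377]
ee_rot: [0.001, 0.692, 0.722, 0.0]
contact_force: [-1.7, 0.4, 4.1]
width: 0.0513
gripper_force: 38.7
```

Call:
send_rows(
  increments=[
    {"gripper": -1,"linear": [0,0,0],"delta_rot": [0,0,0]},
    {"gripper": -1,"linear": [0,0,0],"delta_rot": [0,0,0]},
    {"gripper": -1,"linear": [0,0,0],"delta_rot": [0,0,0]},
    {"gripper": -1,"linear": [0,0,0],"delta_rot": [0,0,0]},
    {"gripper": -1,"linear": [0,0,0.03],"delta_rot": [0,0,0]},
    {"gripper": -1,"linear": [0,0,0.07],"delta_rot": [0,0,0]},
    {"gripper": -1,"linear": [0,0,0.1],"delta_rot": [0,0,0]},
    {"gripper": -1,"linear": [0,0,0.1],"delta_rot": [0,0,0]},
  ],
)

```text
clock: 6.85
position: [0.6086, -0.1431, 0.1419]
ee_rot: [0.005, 0.692, 0.722, 0.002]
contact_force: [-0.1, 0.4, 0.6]
width: 0.0856
gripper_force: 0.0
```

Run:
```python
from h import *
d=grab('wrist','w5.png'); s=d['s']; print(s['position'],s['ee_rot'])
a=load('side0.png')['pixels'].astype(int); b=grab('side','side5.png')['pixels'].astype(int)
m=np.abs(a-b).max(2)
for n,(x,y) in {'B':(262,305),'pur':(246,240),'red':(249,281)}.items(): print(n,m[y-14:y+14,x-12:x+12].mean())
cv2.imwrite('pics/w5v.png',d['pixels'])
```

```text
[ 0.60862117 -0.14311654  0.14186714] [0.00461015 0.69172327 0.72214483 0.00212292]
B 1.7574404761904763
pur 3.5535714285714284
red 3.7217261904761907
```

Call:
send_rows(
  increments=[
    {"gripper": -1,"linear": [-0.04,-0.02,0.01],"delta_rot": [0,0,-0.05]},
    {"gripper": -1,"linear": [-0.08,-0.04,0.01],"delta_rot": [0,0,-0.1]},
    {"gripper": -1,"linear": [-0.12,-0.06,0.01],"delta_rot": [0,0,-0.19]},
    {"gripper": -1,"linear": [-0.16,-0.075,0.0],"delta_rot": [0,0,-0.19]},
    {"gripper": -1,"linear": [-0.1765,-0.082,-0.01],"delta_rot": [0,0,-0.19]},
    {"gripper": -1,"linear": [-0.1765,-0.082,-0.01],"delta_rot": [0,0,-0.19]},
    {"gripper": -1,"linear": [-0.1765,-0.082,-0.01],"delta_rot": [0,0,-0.19]},
  ],
)

```text
clock: 7.65
position: [0.4286, -0.2238, 0.1259]
ee_rot: [-0.001, 0.757, 0.653, 0.0]
contact_force: [-0.4, 0.7, -0.6]
width: 0.0854
gripper_force: 0.0
```

Run:
```python
from h import *
d=grab('wrist','w6.png'); s=d['s']; print(s['position'],s['ee_rot'])
D=load('side0.png')
print('cup base front',plane(D,211,364,0), 'cup rim', plane(D,193,327,.11),plane(D,226,327,.11))
print('blue',plane(D,195+40/2.85,165+425/2.85,0),plane(D,195+84/2.85,165+425/2.85,0))
print(proj(d,[[.429,-.224,0.058],[.429,-.224,0.0]]))
```

```text
[ 0.4286252  -0.22377102  0.12591401] [-8.60823105e-04  7.57499780e-01  6.52834846e-01  8.31058540e-05]
cup base front [ 0.29116013 -0.37219792  0.        ] cup rim [ 0.25890769 -0.3451382   0.11      ] [ 0.3350844  -0.35308584  0.11      ]
blue [ 2.80470064e-01 -2.15900693e-01 -1.11022302e-16] [ 0.32295192 -0.22030221  0.        ]
[[277.67839027 228.41866725]
 [277.81989101 206.20730604]]
```

View pics/w6.png

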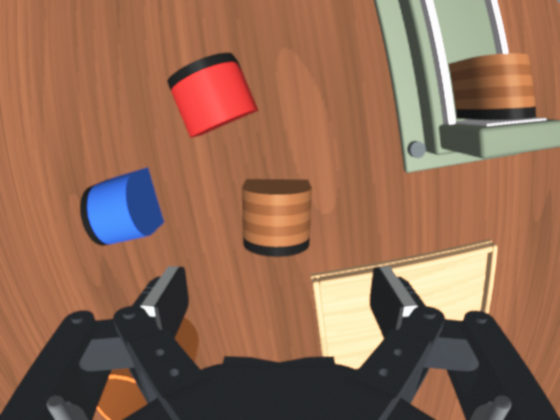

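Call:
send_rows(
  increments=[
    {"gripper": -1,"linear": [0,0,-0.045],"delta_rot": [0,0,0]},
    {"gripper": -1,"linear": [0,0,-0.085],"delta_rot": [0,0,0]},
    {"gripper": -1,"linear": [0,0,-0.108],"delta_rot": [0,0,0]},
    {"gripper": -1,"linear": [0,0,-0.118],"delta_rot": [0,0,0]},
    {"gripper": -1,"linear": [0,0,-0.118],"delta_rot": [0,0,0]},
  ],
)

```text
clock: 8.2
position: [0.4294, -0.2234, 0.0078]
ee_rot: [-0.001, 0.757, 0.654, -0.0]
contact_force: [-0.4, 0.1, 0.6]
width: 0.0852
gripper_force: 0.0
```

Call:
send_rows(
  increments=[
    {"gripper": 1,"linear": [0,0,0],"delta_rot": [0,0,0]},
    {"gripper": 1,"linear": [0,0,0],"delta_rot": [0,0,0]},
    {"gripper": 1,"linear": [0,0,0],"delta_rot": [0,0,0]},
    {"gripper": 1,"linear": [0,0,0],"delta_rot": [0,0,0]},
    {"gripper": 1,"linear": [0,0,0],"delta_rot": [0,0,0]},
    {"gripper": 1,"linear": [0,0,0],"delta_rot": [0,0,0]},
  ],
)

```text
clock: 8.8
position: [0.4298, -0.2246, 0.0102]
ee_rot: [0.001, 0.757, 0.653, 0.0]
contact_force: [0.0, 0.8, 6.4]
width: 0.0516
gripper_force: 38.0
```

Call:
send_rows(
  increments=[
    {"gripper": 1,"linear": [0,0,0.04],"delta_rot": [0,0,0]},
    {"gripper": 1,"linear": [0,0,0.08],"delta_rot": [0,0,0.05]},
    {"gripper": 1,"linear": [0.02,0.015,0.12],"delta_rot": [0,0,0.1]},
    {"gripper": 1,"linear": [0.055,0.042,0.125],"delta_rot": [0,0,0.19]},
    {"gripper": 1,"linear": [0.09,0.07,0.125],"delta_rot": [0,0,0.19]},
    {"gripper": 1,"linear": [0.125,0.095,0.125],"delta_rot": [0,0,0.19]},
    {"gripper": 1,"linear": [0.16,0.122,0.125],"delta_rot": [0,0,0.19]},
    {"gripper": 1,"linear": [0.173,0.1315,0.125],"delta_rot": [0,0,0.19]},
  ],
)

```text
clock: 9.6
position: [0.6052, -0.09, 0.1342]
ee_rot: [0.001, 0.691, 0.723, 0.002]
contact_force: [0.1, -0.3, -2.1]
width: 0.0516
gripper_force: 38.0
```

Call:
send_rows(
  increments=[
    {"gripper": 1,"linear": [0,0,0],"delta_rot": [0,0,0]},
    {"gripper": 1,"linear": [0,0,0],"delta_rot": [0,0,0]},
    {"gripper": 1,"linear": [0,0,-0.03],"delta_rot": [0,0,0]},
    {"gripper": 1,"linear": [0,0,-0.06],"delta_rot": [0,0,0]},
    {"gripper": 1,"linear": [0,0,-0.08],"delta_rot": [0,0,0]},
    {"gripper": 1,"linear": [0,0,-0.08],"delta_rot": [0,0,0]},
    {"gripper": 1,"linear": [0,0,-0.08],"delta_rot": [0,0,0]},
  ],
)

```text
clock: 10.3
position: [0.6011, -0.0936, 0.0542]
ee_rot: [-0.0, 0.692, 0.722, -0.0]
contact_force: [0.3, 0.0, -0.1]
width: 0.0512
gripper_force: 37.9
```

Run:
```python
from h import *
s=get_state(); print(s['position'],s['ee_rot'],s['width'],s['contact_force'])
```

```text
[ 0.60109833 -0.09355225  0.05423726] [-1.39010776e-04  6.92247529e-01  7.21660082e-01 -2.56592955e-04] 0.05123917853673375 [ 0.25586773  0.03031294 -0.14219574]
```

Call:
send_rows(
  increments=[
    {"gripper": 1,"linear": [0.002,0,-0.006],"delta_rot": [0,0,0]},
    {"gripper": 1,"linear": [0.002,0,-0.012],"delta_rot": [0,0,0]},
    {"gripper": 1,"linear": [0.002,0,-0.012],"delta_rot": [0,0,0]},
    {"gripper": 1,"linear": [0.002,0,-0.013],"delta_rot": [0,0,0]},
    {"gripper": 1,"linear": [0.002,0,-0.014],"delta_rot": [0,0,0]},
    {"gripper": 1,"linear": [0.002,0,-0.014],"delta_rot": [0,0,0]},
  ],
)

```text
clock: 10.9
position: [0.6046, -0.0938, 0.048]
ee_rot: [0.003, 0.691, 0.722, 0.001]
contact_force: [-13.3, 0.4, 35.8]
width: 0.0512
gripper_force: 49.5
```

Call:
send_rows(
  increments=[
    {"gripper": 1,"linear": [0,0,0.012],"delta_rot": [0,0,0]},
    {"gripper": 1,"linear": [0,0,0.02],"delta_rot": [0,0,0]},
    {"gripper": 1,"linear": [0,0,0.02],"delta_rot": [0,0,0]},
  ],
)

```text
clock: 11.2
position: [0.6054, -0.0929, 0.0615]
ee_rot: [0.002, 0.692, 0.722, 0.001]
contact_force: [-0.1, 0.2, -1.5]
width: 0.051
gripper_force: 42.5
```

Run:
```python
from h import *
s=get_state(); print(s['position'],s['ee_rot'],s['width'],s['contact_force'])
a=grab('side','s7.png');b=grab('scene','sc7.png');w=grab('wrist','w7.png')
o=np.hstack([cv2.resize(a['pixels'][190:290,250:350],(400,400),interpolation=2),cv2.resize(b['pixels'][210:310,220:320],(400,400),interpolation=2)]); 
cv2.imwrite('pics/c7.png',o)
```

```text
[ 0.60535341 -0.09291457  0.06149926] [0.00172414 0.69177523 0.72211016 0.00099186] 0.05100526252700647 [-0.06199247  0.24452277 -1.49837971]
```

View pics/c7.png

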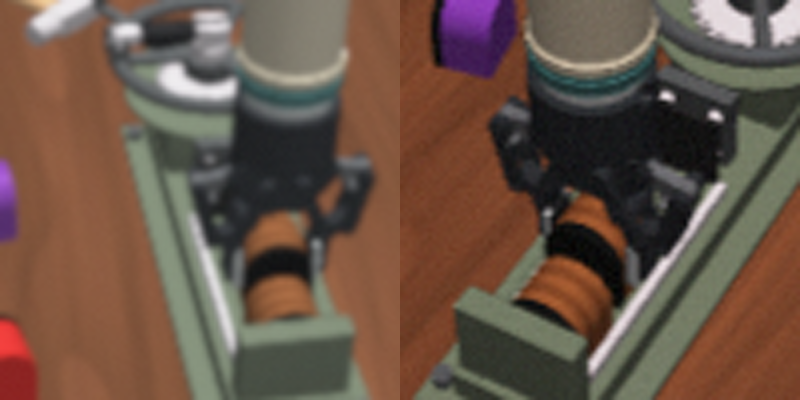

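The side and scene crops show heel A seated against the stop. Heel B is held upright just behind it, about 3 mm towards +x of the bed's centre line, so it met the right rail. I'll shift it to -x and slightly +y, let it settle, and lower gently.

Call:
send_rows(
  increments=[
    {"gripper": 1,"linear": [-0.003,0.003,0],"delta_rot": [0,0,0]},
    {"gripper": 1,"linear": [-0.003,0.003,0],"delta_rot": [0,0,0]},
    {"gripper": 1,"linear": [-0.003,0.003,0],"delta_rot": [0,0,0]},
    {"gripper": 1,"linear": [-0.003,0.003,0],"delta_rot": [0,0,0]},
    {"gripper": 1,"linear": [-0.003,0.003,0],"delta_rot": [0,0,0]},
    {"gripper": 1,"linear": [-0.003,0.003,0],"delta_rot": [0,0,0]},
  ],
)

```text
clock: 11.95
position: [0.601, -0.0896, 0.0598]
ee_rot: [0.0, 0.692, 0.722, 0.0]
contact_force: [0.7, 0.4, -1.1]
width: 0.0515
gripper_force: 42.5
```

Run:
```python
from h import *
s=get_state(); print(s['position'],s['width'],s['contact_force'],s['qd'].round(3))
w=grab('wrist','w8.png'); a=grab('side','s8.png')
# row-wise bright rail pixels (white, low saturation) in wrist view, to find rail lines at z=.04
for nm,d in (('w',w),('s',a)):
    hsv=cv2.cvtColor(d['pixels'],cv2.COLOR_BGR2HSV); m=((hsv[...,1]<40)&(hsv[...,2]>185)).astype(np.uint8)
    P=[]
    ys,xs=np.nonzero(m)
    for u,v in zip(xs,ys):
        q=plane(d,u,v,.04)
        if .55<q[0]<.66 and -.17<q[1]<.02: P.append(q[:2])
    P=np.array(P)
    if len(P)==0: print(nm,'none'); continue
    ax=.6056-.0435*(P[:,1]+.167)
    for y0 in np.arange(-.16,.02,.02):
        k=(P[:,1]>=y0)&(P[:,1]<y0+.02); o=(P[:,0]-ax)[k]
        print(nm,round(y0,2),'L',o[o<-.02].mean().round(4) if (o<-.02).any() else None,'R',o[o>.02].mean().round(4) if (o>.02).any() else None)
```

```text
[ 0.6010101  -0.08959648  0.05981395] 0.05148990332661757 [ 0.73195685  0.38594279 -1.08932879] [ 0.    -0.     0.001  0.     0.002 -0.   ]
w -0.16 L -0.0368 R 0.0346
w -0.14 L -0.0441 R None
w -0.12 L -0.0461 R 0.0455
w -0.1 L -0.0364 R 0.0354
w -0.08 L -0.0343 R 0.033
w -0.06 L -0.0343 R 0.0323
w -0.04 L -0.0342 R 0.0323
w -0.02 L -0.0342 R 0.0323
w -0.0 L -0.0343 R 0.0323
s -0.16 L None R None
s -0.14 L -0.0348 R None
s -0.12 L -0.034 R None
s -0.1 L -0.034 R None
s -0.08 L -0.0342 R None
s -0.06 L -0.0347 R None
s -0.04 L -0.0349 R None
s -0.02 L None R None
s -0.0 L None R None
```

Call:
send_rows(
  increments=[
    {"gripper": 1,"linear": [0,0,-0.008],"delta_rot": [0,0,0]},
    {"gripper": 1,"linear": [0,0,-0.014],"delta_rot": [0,0,0]},
    {"gripper": 1,"linear": [0,0,-0.017],"delta_rot": [0,0,0]},
    {"gripper": 1,"linear": [0,0,-0.018],"delta_rot": [0,0,0]},
    {"gripper": 1,"linear": [0,0,-0.0185],"delta_rot": [0,0,0]},
    {"gripper": 1,"linear": [0,0,-0.019],"delta_rot": [0,0,0]},
  ],
)

```text
clock: 12.65
position: [0.6011, -0.0896, 0.0409]
ee_rot: [0.0, 0.692, 0.722, 0.0]
contact_force: [-0.3, -0.4, -0.9]
width: 0.0514
gripper_force: 42.5
```

Call:
send_rows(
  increments=[
    {"gripper": 1,"linear": [0,0,-0.0015],"delta_rot": [0,0,0]},
    {"gripper": 1,"linear": [0,0,-0.0015],"delta_rot": [0,0,0]},
  ],
)

```text
clock: 12.85
position: [0.6013, -0.0896, 0.0401]
ee_rot: [0.0, 0.692, 0.722, 0.0]
contact_force: [-1.6, 0.7, 2.5]
width: 0.0517
gripper_force: 42.7
```

Call:
send_rows(
  increments=[
    {"gripper": -1,"linear": [0,0,0],"delta_rot": [0,0,0]},
    {"gripper": -1,"linear": [0,0,0],"delta_rot": [0,0,0]},
    {"gripper": -1,"linear": [0,0,0],"delta_rot": [0,0,0]},
    {"gripper": -1,"linear": [0,0,0],"delta_rot": [0,0,0]},
    {"gripper": -1,"linear": [0,0,0.03],"delta_rot": [0,0,0]},
    {"gripper": -1,"linear": [0,0,0.07],"delta_rot": [0,0,0]},
    {"gripper": -1,"linear": [0,0,0.11],"delta_rot": [0,0,0]},
    {"gripper": -1,"linear": [0,0,0.15],"delta_rot": [0,0,0]},
  ],
)

```text
clock: 13.65
position: [0.6007, -0.0895, 0.1907]
ee_rot: [-0.0, 0.692, 0.722, -0.0]
contact_force: [0.5, 0.6, -0.5]
width: 0.0855
gripper_force: 0.0
```

Call:
send_rows(
  increments=[
    {"gripper": -1,"linear": [0,0,0.05],"delta_rot": [0,0,0.15]},
    {"gripper": -1,"linear": [-0.01,0.04,0.1],"delta_rot": [0,0,0.3]},
    {"gripper": -1,"linear": [-0.02,0.08,0.12],"delta_rot": [0,0,0.45]},
    {"gripper": -1,"linear": [-0.03,0.1,0.12],"delta_rot": [0,0,0.6]},
    {"gripper": -1,"linear": [-0.03,0.1,0.12],"delta_rot": [0,0,0.75]},
    {"gripper": -1,"linear": [-0.03,0.1,0.12],"delta_rot": [0,0,0.75]},
  ],
)

```text
clock: 14.25
position: [0.5706, 0.0113, 0.31]
ee_rot: [0.001, 0.379, 0.926, 0.0]
contact_force: [-0.1, -0.2, -0.0]
width: 0.0854
gripper_force: 0.0
```

Call:
send_rows(
  increments=[
    {"gripper": -1,"linear": [0,0,0],"delta_rot": [0,0,0.15]},
    {"gripper": -1,"linear": [0,0,0],"delta_rot": [0,0,0.3]},
    {"gripper": -1,"linear": [0,0,0],"delta_rot": [0,0,0.45]},
    {"gripper": -1,"linear": [0,0,0],"delta_rot": [0,0,0.6]},
    {"gripper": -1,"linear": [0,0,0],"delta_rot": [0,0,0.75]},
    {"gripper": -1,"linear": [0,0,0],"delta_rot": [0,0,0.82]},
    {"gripper": -1,"linear": [0,0,0],"delta_rot": [0,0,0.82]},
    {"gripper": -1,"linear": [0,0,0],"delta_rot": [0,0,0.82]},
  ],
)

```text
clock: 15.05
position: [0.571, 0.0099, 0.3088]
ee_rot: [-0.0, -0.019, 1.0, 0.0]
contact_force: [0.2, 0.5, -0.4]
width: 0.0851
gripper_force: 0.0
```

Run:
```python
from h import *
s=get_state(); print(s['position'],s['ee_rot'],s['qpos'])
d=grab('wrist','w9.png')
cv2.imwrite('pics/w9v.png',d['pixels'])
```

```text
[0.57101696 0.00993219 0.30881439] [-4.16618085e-04 -1.90382823e-02  9.99818668e-01  2.54472048e-05] [-1.04394642e-01  2.38080217e-01  1.36849229e+00 -5.21133861e-05
  1.53585331e+00 -1.71326800e+00]
```

View pics/w9v.png

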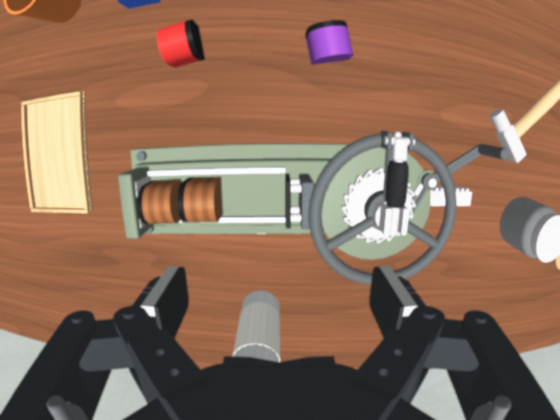

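Both heels stand in the bed, layers along its length, at (160,202) and (200,198). The folded handle runs from the hinge (398,140) through the sleeve (396,181) to the pin end (396,212). The pawl pivot is at (432,182) and the peg top near (502,153).

Run:
```python
from h import *
d=load('w9.png')
def p(n,pts,z): print(n,[plane(d,u,v,z).round(4)[:2].tolist() for u,v in pts])
p('rim L R T B',[(308,207),(457,205),(382,133),(383,283)],.125)
p('hinge',[(398,142)],.147);p('sleeve ctr',[(396,181)],.147);p('sleeve edges',[(386,181),(408,181)],.147);p('sleeve ends',[(397,162),(395,204)],.15)
p('pivot',[(432,182)],.1);p('pegtop',[(500,154)],.146);p('peg base',[(481,149)],.097)
# triangulate peg with w1 & scenes
a=load('w1.png'); S=load('scene0.png');D=load('side0.png')
rs={'w1':ray(a,287,3),'w9':ray(d,500,154),'S':ray(S,307.5,164),'D':ray(D,275,180)}
for i in rs:
    for j in rs:
        if i<j: q,e=cross(rs[i],rs[j]); print(i,j,q.round(4),round(e,4))
```

```text
rim L R T B [[0.5886, 0.0415], [0.5788, 0.217], [0.5066, 0.1141], [0.6779, 0.1377]]
hinge [[0.5133, 0.1243]]
sleeve ctr [[0.5522, 0.1262]]
sleeve edges [[0.5528, 0.1155], [0.5514, 0.1394]]
sleeve ends [[0.5328, 0.124], [0.5751, 0.127]]
pivot [[0.5585, 0.1918]]
pegtop [[0.5125, 0.2538]]
peg base [[0.5119, 0.2603]]
w1 w9 [0.5105 0.231  0.1743] 0.0015
S w1 [0.5138 0.2443 0.1476] 0.009
S w9 [0.5124 0.257  0.1409] 0.0016
D w1 [0.5102 0.2387 0.1541] 0.0003
D w9 [0.5122 0.2552 0.1444] 0.0008
D S [0.5124 0.2555 0.1428] 0.0027
```

Call:
send_rows(
  increments=[
    {"gripper": 0,"linear": [-0.003,0.04,0],"delta_rot": [0,0,0]},
    {"gripper": 0,"linear": [-0.006,0.08,0],"delta_rot": [0,0,0]},
    {"gripper": 0,"linear": [-0.008,0.116,-0.02],"delta_rot": [0,0,0]},
    {"gripper": 0,"linear": [-0.008,0.1165,-0.06],"delta_rot": [0,0,0]},
    {"gripper": 0,"linear": [-0.008,0.1165,-0.1],"delta_rot": [0,0,0]},
    {"gripper": 0,"linear": [-0.008,0.1165,-0.12],"delta_rot": [0,0,0]},
    {"gripper": 0,"linear": [-0.008,0.1165,-0.12],"delta_rot": [0,0,0]},
    {"gripper": 0,"linear": [-0.008,0.1165,-0.12],"delta_rot": [0,0,0]},
  ],
  newtons=40,
)

```text
clock: 15.9
position: [0.5635, 0.1269, 0.1898]
ee_rot: [0.0, -0.021, 1.0, 0.0]
contact_force: [-0.0, 0.2, 0.9]
width: 0.0428
gripper_force: 0.0
```

Run:
```python
from h import *
s=get_state(); print(s['position'],s['ee_rot'],s['width'])
d=grab('wrist','w10.png')
hsv=cv2.cvtColor(d['pixels'],cv2.COLOR_BGR2HSV); m=((hsv[...,2]<60)).astype(np.uint8); m[240:]=0
n,l,st,c=cv2.connectedComponentsWithStats(m)
for i in range(1,n):
    if st[i,4]>150: print(st[i],c[i].round(), plane(d,*c[i],.15).round(4))
print(proj(d,[[.5557,.1264,.147],[.5128,.1245,.147],[.563,.1266,.147]]))
```

```text
[0.56345317 0.12691557 0.18976263] [ 2.39159164e-04 -2.05106238e-02  9.99789605e-01  5.18065462e-05] 0.0428056306286467
[  50   12   35   47 1219] [67. 35.] [ 0.432  -0.0141  0.15  ]
[444 152  35  20 371] [460. 160.] [0.507  0.2389 0.15  ]
[ 258  188   43   52 1190] [280. 215.] [0.5472 0.1271 0.15  ]
[149 199  24  41 314] [159. 217.] [0.5518 0.0529 0.15  ]
[ 39 203  28  37 163] [ 46. 221.] [ 0.5589 -0.0405  0.15  ]
[183 203  14  37 261] [189. 224.] [0.5549 0.0725 0.15  ]
[[277.92548594 226.93879256]
 [277.59836291 155.58761461]
 [277.77744675 238.24573906]]
```

Call:
send_rows(
  increments=[
    {"gripper": 0,"linear": [0,0,-0.03],"delta_rot": [0,0,0]},
    {"gripper": 0,"linear": [0,0,-0.05],"delta_rot": [0,0,0]},
    {"gripper": 0,"linear": [0,0,-0.055],"delta_rot": [0,0,0]},
    {"gripper": 0,"linear": [0,0,-0.055],"delta_rot": [0,0,0]},
    {"gripper": 1,"linear": [0,0,-0.055],"delta_rot": [0,0,0]},
    {"gripper": 1,"linear": [0,0,-0.055],"delta_rot": [0,0,0]},
    {"gripper": 1,"linear": [0,0,-0.055],"delta_rot": [0,0,0]},
    {"gripper": 1,"linear": [0,0,-0.055],"delta_rot": [0,0,0]},
  ],
)

```text
clock: 16.75
position: [0.5643, 0.1273, 0.136]
ee_rot: [0.002, -0.021, 1.0, 0.0]
contact_force: [-0.1, 0.9, 5.9]
width: 0.0209
gripper_force: 39.9
```

Call:
send_rows(
  increments=[
    {"gripper": 1,"linear": [-0.0003,0,0.0053],"delta_rot": [0,0,0]},
    {"gripper": 1,"linear": [-0.0011,0,0.0106],"delta_rot": [0,0,0]},
    {"gripper": 1,"linear": [-0.0025,0,0.0158],"delta_rot": [0,0,0]},
    {"gripper": 1,"linear": [-0.0044,0,0.0207],"delta_rot": [0,0,0]},
    {"gripper": 1,"linear": [-0.0068,0,0.0255],"delta_rot": [0,0,0]},
    {"gripper": 1,"linear": [-0.0097,0,0.03],"delta_rot": [0,0,0]},
    {"gripper": 1,"linear": [-0.0131,0,0.0341],"delta_rot": [0,0,0]},
    {"gripper": 1,"linear": [-0.0169,-0.001,0.0379],"delta_rot": [0,0,0]},
  ],
)

```text
clock: 17.55
position: [0.5441, 0.1263, 0.172]
ee_rot: [-0.002, -0.021, 1.0, 0.0]
contact_force: [-2.8, 3.2, -12.3]
width: 0.0202
gripper_force: 39.5
```

Call:
send_rows(
  increments=[
    {"gripper": 1,"linear": [-0.0041,0,0.0034],"delta_rot": [0,0,0]},
    {"gripper": 1,"linear": [-0.0086,0,0.0063],"delta_rot": [0,0,0]},
    {"gripper": 1,"linear": [-0.0134,0,0.0087],"delta_rot": [0,0,0]},
    {"gripper": 1,"linear": [-0.0183,-0.001,0.0106],"delta_rot": [0,0,0]},
    {"gripper": 1,"linear": [-0.0235,-0.001,0.012],"delta_rot": [0,0,0]},
    {"gripper": 1,"linear": [-0.0288,-0.001,0.0128],"delta_rot": [0,0,0]},
    {"gripper": 1,"linear": [-0.0323,-0.001,0.0131],"delta_rot": [0,0,0]},
    {"gripper": 1,"linear": [-0.0323,-0.001,0.0131],"delta_rot": [0,0,0]},
  ],
)

```text
clock: 18.35
position: [0.5149, 0.1252, 0.187]
ee_rot: [0.002, -0.021, 1.0, 0.0]
contact_force: [-0.3, 2.3, 3.1]
width: 0.0185
gripper_force: 41.0
```

Run:
```python
from h import *
s=get_state(); print(s['position'],s['ee_rot'],s['width'],s['gripper_force'],s['contact_force'],s['moment'])
```

```text
[0.51487283 0.12521413 0.18701208] [ 2.20516360e-03 -2.10197096e-02  9.99776569e-01  3.48622835e-04] 0.018542642888043952 40.952696800231934 [-0.31959489  2.28851879  3.14060694] [ 0.67044912 -0.21954302 -0.05392911]
```

Call:
send_rows(
  increments=[
    {"gripper": -0.3,"linear": [0,0,0],"delta_rot": [0,0,0]},
    {"gripper": -0.3,"linear": [0,0,0],"delta_rot": [0,0,0]},
    {"gripper": -0.3,"linear": [0,0,0],"delta_rot": [0,0,0]},
    {"gripper": -0.3,"linear": [0,0,0.04],"delta_rot": [0,0,0]},
    {"gripper": -0.3,"linear": [0,0,0.08],"delta_rot": [0,0,0]},
    {"gripper": -0.3,"linear": [0,0,0.11],"delta_rot": [0,0,0]},
    {"gripper": -0.3,"linear": [0,0,0.11],"delta_rot": [0,0,0]},
    {"gripper": -0.3,"linear": [0,0,0.11],"delta_rot": [0,0,0]},
  ],
)

```text
clock: 19.15
position: [0.5139, 0.1247, 0.2955]
ee_rot: [0.0, -0.021, 1.0, -0.0]
contact_force: [0.3, 0.3, -0.5]
width: 0.0554
gripper_force: 0.0
```

Run:
```python
from h import *
d=grab('wrist','w11.png');s=d['s'];print(s['position'],s['width'])
a=grab('side','s11.png');b=grab('scene','sc11.png')
o=np.zeros((600,800,3),np.uint8)
o[:300,:400]=cv2.resize(d['pixels'],(400,300)); o[:300,400:]=cv2.resize(a['pixels'][150:240,230:350],(400,300),interpolation=2)
o[300:,:400]=cv2.resize(b['pixels'][150:240,250:370],(400,300),interpolation=2)
o[300:,400:]=cv2.resize(d['pixels'][90:315,130:430],(400,300),interpolation=2)
cv2.imwrite('pics/c11.png',o)
```

```text
[0.51394892 0.12467397 0.29547935] 0.05544719583255438
```

View pics/c11.png

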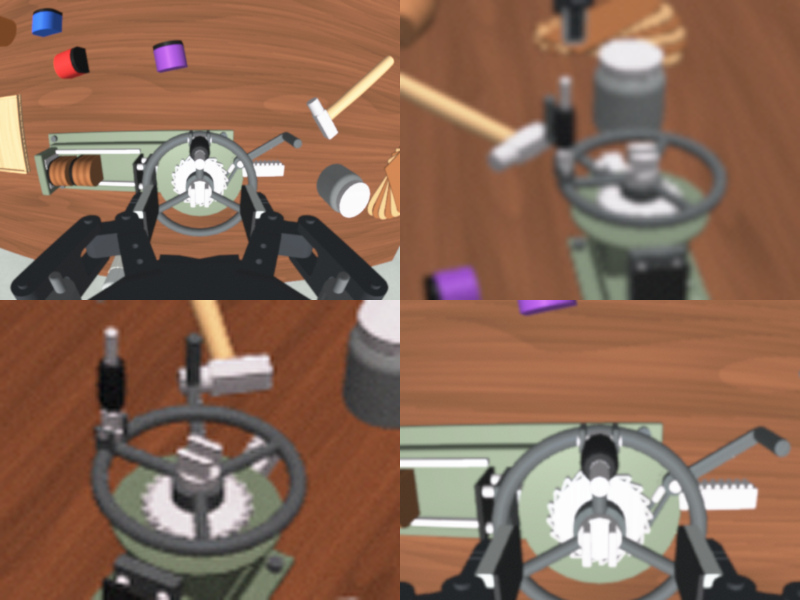

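The handle stands upright: the crop shows the pin tip at wrist pixel (280,230), the side and scene views agree, and the peg is clear of the hammer.

Run:
```python
from h import *
d=load('w11.png')
print('tip',plane(d,280,230,.243)); print('peg top',plane(d,413,197,.146),plane(d,409,194,.146)); print('pivot',plane(d,130+275*.75,90+182*.75,.1))
# tip triangulated with side/scene
a=load('s11.png');b=load('sc11.png')
print(cross(ray(a,230+165*.3,150+80*.3),ray(b,250+111*.3,150+31*.3)))
```

```text
tip [0.51157457 0.12564394 0.243     ]
peg top [0.50743188 0.25630716 0.146     ] [0.50468187 0.25149692 0.146     ]
pivot [0.55597134 0.19061042 0.1       ]
(array([0.51191383, 0.12517929, 0.24280217]), np.float64(0.0028121461738252105))
```

Call:
send_rows(
  increments=[
    {"gripper": -0.3,"linear": [-0.0015,0.0005,-0.04],"delta_rot": [0,0,0]},
    {"gripper": -0.3,"linear": [-0.0015,0.0005,-0.08],"delta_rot": [0,0,0]},
    {"gripper": -0.3,"linear": [-0.0015,0.0005,-0.105],"delta_rot": [0,0,0]},
    {"gripper": -0.3,"linear": [-0.0015,0.0005,-0.112],"delta_rot": [0,0,0]},
    {"gripper": 1,"linear": [-0.0015,0.0005,-0.112],"delta_rot": [0,0,0]},
    {"gripper": 1,"linear": [-0.0015,0.0005,-0.112],"delta_rot": [0,0,0]},
    {"gripper": 1,"linear": [-0.0015,0.0005,-0.112],"delta_rot": [0,0,0]},
    {"gripper": 1,"linear": [-0.0015,0.0005,-0.112],"delta_rot": [0,0,0]},
  ],
)

```text
clock: 20.1
position: [0.5133, 0.1253, 0.1847]
ee_rot: [0.002, -0.021, 1.0, -0.0]
contact_force: [0.5, -1.2, 1.7]
width: 0.0209
gripper_force: 39.3
```

```bash
cat >> h.py <<'E'
C=np.array([.592,.1285]); Y=np.radians(2.5)
def hp(f,r=.081): a=np.pi+Y-f; return C+r*np.array([np.cos(a),np.sin(a)])
def phi(p): v=np.array(p[:2])-C; return (np.pi+Y-np.arctan2(v[1],v[0]))%(2*np.pi), np.hypot(*v)
def tab(f0,step,n=8,r=.081): 
    print(round(f0,2),[[round(float(x),3) for x in hp(f0+step*(i+1),r)-hp(f0,r)] for i in range(n)])
E
python3 - <<'E'
from h import *
s=get_state(); print(s['position'],s['width'],s['gripper_force'],phi(s['position']))
for k in range(6): tab(k*1.76,.22)
E
```

```text
[0.51332548 0.12529091 0.18473746] 0.02091841123641193 39.30704712867737 (np.float64(0.002866339027898235), np.float64(0.07873994228482843))
0.0 [[0.001, 0.018], [0.006, 0.035], [0.015, 0.05], [0.027, 0.064], [0.041, 0.074], [0.057, 0.081], [0.075, 0.084], [0.093, 0.084]]
1.76 [[0.017, -0.004], [0.033, -0.013], [0.047, -0.024], [0.058, -0.038], [0.065, -0.054], [0.069, -0.072], [0.069, -0.089], [0.065, -0.107]]
3.52 [[-0.008, -0.016], [-0.019, -0.03], [-0.032, -0.041], [-0.048, -0.049], [-0.066, -0.054], [-0.083, -0.054], [-0.101, -0.051], [-0.117, -0.044]]
5.28 [[-0.014, 0.011], [-0.026, 0.024], [-0.034, 0.04], [-0.039, 0.057], [-0.04, 0.074], [-0.037, 0.092], [-0.031, 0.108], [-0.021, 0.123]]
7.04 [[0.013, 0.012], [0.028, 0.021], [0.045, 0.026], [0.063, 0.028], [0.081, 0.026], [0.097, 0.02], [0.112, 0.01], [0.125, -0.003]]
8.8 [[0.009, -0.015], [0.015, -0.032], [0.017, -0.05], [0.016, -0.067], [0.01, -0.084], [0.001, -0.099], [-0.011, -0.112], [-0.026, -0.122]]
```

Call:
send_rows(
  increments=[
    {"gripper": 1,"linear": [0.001,0.018,0],"delta_rot": [0,0,0]},
    {"gripper": 1,"linear": [0.006,0.035,0],"delta_rot": [0,0,0]},
    {"gripper": 1,"linear": [0.015,0.05,0],"delta_rot": [0,0,0]},
    {"gripper": 1,"linear": [0.027,0.064,0],"delta_rot": [0,0,0]},
    {"gripper": 1,"linear": [0.041,0.074,0],"delta_rot": [0,0,0]},
    {"gripper": 1,"linear": [0.057,0.081,0],"delta_rot": [0,0,0]},
    {"gripper": 1,"linear": [0.075,0.084,0],"delta_rot": [0,0,0]},
    {"gripper": 1,"linear": [0.093,0.084,0],"delta_rot": [0,0,0]},
  ],
)

```text
clock: 20.9
position: [0.6038, 0.2083, 0.1846]
ee_rot: [-0.002, -0.022, 1.0, -0.002]
contact_force: [-6.5, -6.9, 6.5]
width: 0.0203
gripper_force: 40.4
```

Run:
```python
from h import *
s=get_state(); print(s['position'],s['width'],s['contact_force'],phi(s['position']))
```

```text
[0.60383315 0.20833583 0.18464402] 0.02032613278900003 [-6.46109746 -6.90524502  6.47505767] (np.float64(1.7615767863382081), np.float64(0.08070800832220416))
```

Call:
send_rows(
  increments=[
    {"gripper": 1,"linear": [0.017,-0.004,0],"delta_rot": [0,0,0]},
    {"gripper": 1,"linear": [0.033,-0.013,0],"delta_rot": [0,0,0]},
    {"gripper": 1,"linear": [0.047,-0.024,0],"delta_rot": [0,0,0]},
    {"gripper": 1,"linear": [0.057,-0.038,0],"delta_rot": [0,0,0]},
    {"gripper": 1,"linear": [0.064,-0.054,0],"delta_rot": [0,0,0]},
    {"gripper": 1,"linear": [0.068,-0.072,0],"delta_rot": [0,0,0]},
    {"gripper": 1,"linear": [0.068,-0.089,0],"delta_rot": [0,0,0]},
    {"gripper": 1,"linear": [0.064,-0.107,0],"delta_rot": [0,0,0]},
  ],
)

```text
clock: 21.7
position: [0.6698, 0.1047, 0.1847]
ee_rot: [0.001, -0.021, 1.0, 0.003]
contact_force: [-2.1, 5.4, 2.7]
width: 0.0209
gripper_force: 40.1
```

Call:
send_rows(
  increments=[
    {"gripper": 1,"linear": [-0.008,-0.016,0],"delta_rot": [0,0,0]},
    {"gripper": 1,"linear": [-0.019,-0.03,0],"delta_rot": [0,0,0]},
    {"gripper": 1,"linear": [-0.032,-0.041,0],"delta_rot": [0,0,0]},
    {"gripper": 1,"linear": [-0.048,-0.049,0],"delta_rot": [0,0,0]},
    {"gripper": 1,"linear": [-0.066,-0.053,0],"delta_rot": [0,0,0]},
    {"gripper": 1,"linear": [-0.083,-0.053,0],"delta_rot": [0,0,0]},
    {"gripper": 1,"linear": [-0.1,-0.05,0],"delta_rot": [0,0,0]},
    {"gripper": 1,"linear": [-0.116,-0.044,0],"delta_rot": [0,0,0]},
  ],
)

```text
clock: 22.5
position: [0.5561, 0.0577, 0.1848]
ee_rot: [0.004, -0.021, 1.0, -0.0]
contact_force: [6.8, 0.0, -1.4]
width: 0.0205
gripper_force: 39.8
```

Run:
```python
from h import *
s=get_state(); print(s['position'],s['width'],s['contact_force'],phi(s['position']))
```

```text
[0.55610467 0.05774549 0.18482702] 0.020474298722085178 [ 6.80880177e+00  1.60773940e-03 -1.37925345e+00] (np.float64(5.225510385695264), np.float64(0.07933898559613023))
```

Call:
send_rows(
  increments=[
    {"gripper": 1,"linear": [-0.014,0.011,0],"delta_rot": [0,0,0]},
    {"gripper": 1,"linear": [-0.026,0.024,0],"delta_rot": [0,0,0]},
    {"gripper": 1,"linear": [-0.034,0.04,0],"delta_rot": [0,0,0]},
    {"gripper": 1,"linear": [-0.039,0.057,0],"delta_rot": [0,0,0]},
    {"gripper": 1,"linear": [-0.04,0.074,0],"delta_rot": [0,0,0]},
    {"gripper": 1,"linear": [-0.037,0.092,0],"delta_rot": [0,0,0]},
    {"gripper": 1,"linear": [-0.031,0.108,0],"delta_rot": [0,0,0]},
    {"gripper": 1,"linear": [-0.021,0.122,0],"delta_rot": [0,0,0]},
  ],
)

```text
clock: 23.3
position: [0.5317, 0.18, 0.1846]
ee_rot: [-0.0, -0.021, 1.0, -0.001]
contact_force: [-2.8, -4.9, 6.6]
width: 0.0207
gripper_force: 40.7
```

Call:
send_rows(
  increments=[
    {"gripper": 1,"linear": [0.013,0.012,0],"delta_rot": [0,0,0]},
    {"gripper": 1,"linear": [0.028,0.021,0],"delta_rot": [0,0,0]},
    {"gripper": 1,"linear": [0.045,0.026,0],"delta_rot": [0,0,0]},
    {"gripper": 1,"linear": [0.063,0.028,0],"delta_rot": [0,0,0]},
    {"gripper": 1,"linear": [0.08,0.026,0],"delta_rot": [0,0,0]},
    {"gripper": 1,"linear": [0.096,0.02,0],"delta_rot": [0,0,0]},
    {"gripper": 1,"linear": [0.111,0.01,0],"delta_rot": [0,0,0]},
    {"gripper": 1,"linear": [0.124,-0.003,0],"delta_rot": [0,0,0]},
  ],
)

```text
clock: 24.1
position: [0.6555, 0.1793, 0.1847]
ee_rot: [-0.001, -0.022, 1.0, 0.002]
contact_force: [-5.4, 1.0, 7.8]
width: 0.0206
gripper_force: 40.8
```

Run:
```python
from h import *
s=get_state(); print(s['position'],s['width'],s['contact_force'],phi(s['position']))
grab('side','s12.png');grab('scene','sc12.png')
for k in (8.8,9.6): tab(k,.1,r=.080)
```

```text
[0.65550745 0.17932362 0.18467478] 0.020639651928809736 [-5.42186899  0.9520748   7.78800829] (np.float64(2.5103154200802504), np.float64(0.08134025437770777))
8.8 [[0.005, -0.007], [0.009, -0.013], [0.012, -0.021], [0.014, -0.028], [0.016, -0.036], [0.017, -0.044], [0.017, -0.052], [0.017, -0.06]]
9.6 [[-0.001, -0.008], [-0.004, -0.016], [-0.007, -0.023], [-0.01, -0.03], [-0.015, -0.037], [-0.02, -0.043], [-0.025, -0.049], [-0.032, -0.054]]
```

Call:
send_rows(
  increments=[
    {"gripper": 1,"linear": [0.005,-0.007,0],"delta_rot": [0,0,0]},
    {"gripper": 1,"linear": [0.009,-0.013,0],"delta_rot": [0,0,0]},
    {"gripper": 1,"linear": [0.012,-0.021,0],"delta_rot": [0,0,0]},
    {"gripper": 1,"linear": [0.014,-0.028,0],"delta_rot": [0,0,0]},
    {"gripper": 1,"linear": [0.016,-0.036,0],"delta_rot": [0,0,0]},
    {"gripper": 1,"linear": [0.017,-0.044,0],"delta_rot": [0,0,0]},
    {"gripper": 1,"linear": [0.017,-0.052,0],"delta_rot": [0,0,0]},
    {"gripper": 1,"linear": [0.017,-0.06,0],"delta_rot": [0,0,0]},
  ],
)

```text
clock: 25.0
position: [0.6731, 0.1205, 0.1847]
ee_rot: [0.0, -0.021, 1.0, 0.003]
contact_force: [-4.5, 4.9, 7.4]
width: 0.0208
gripper_force: 40.6
```

Call:
send_rows(
  increments=[
    {"gripper": 1,"linear": [-0.001,-0.008,0],"delta_rot": [0,0,0]},
    {"gripper": 1,"linear": [-0.004,-0.016,0],"delta_rot": [0,0,0]},
    {"gripper": 1,"linear": [-0.007,-0.023,0],"delta_rot": [0,0,0]},
    {"gripper": 1,"linear": [-0.01,-0.03,0],"delta_rot": [0,0,0]},
    {"gripper": 1,"linear": [-0.015,-0.037,0],"delta_rot": [0,0,0]},
    {"gripper": 1,"linear": [-0.015,-0.037,0],"delta_rot": [0,0,0]},
  ],
)

```text
clock: 25.6
position: [0.6587, 0.0824, 0.1847]
ee_rot: [0.001, -0.021, 1.0, 0.002]
contact_force: [-1.6, 3.8, 6.3]
width: 0.0207
gripper_force: 40.7
```

Run:
```python
from h import *
s=get_state(); print(s['position'],s['width'],s['contact_force'],phi(s['position'])[0]+6.283,phi(s['position'])[1])
grab('side','s13.png');b=grab('scene','sc13.png')
tab(10.1,.1,r=.080)
```

```text
[0.65869623 0.08238723 0.18471208] 0.02069170606714096 [-1.59455772  3.76875111  6.32253691] 10.073146510484353 0.08108498707305889
10.1 [[-0.005, -0.006], [-0.011, -0.012], [-0.017, -0.017], [-0.023, -0.021], [-0.031, -0.025], [-0.038, -0.028], [-0.046, -0.03], [-0.053, -0.032]]
```

Call:
send_rows(
  increments=[
    {"gripper": 1,"linear": [-0.005,-0.006,0],"delta_rot": [0,0,0]},
    {"gripper": 1,"linear": [-0.011,-0.012,0],"delta_rot": [0,0,0]},
    {"gripper": 1,"linear": [-0.017,-0.017,0],"delta_rot": [0,0,0]},
  ],
)

```text
clock: 26.0
position: [0.644, 0.0666, 0.1847]
ee_rot: [0.003, -0.021, 1.0, 0.003]
contact_force: [1.8, 7.4, 5.0]
width: 0.0205
gripper_force: 40.5
```

Run:
```python
from h import *
def rep(s):
    p=s['position']; f,r=phi(p); v=(p[:2]-C)/r; t=np.array([v[1],-v[0]]); print('phi',f+6.283,'r',r,'tang',s['contact_force'][:2]@t,'rad',s['contact_force'][:2]@v,s['contact_force'])
rep(get_state())
d=grab('side','s14.png'); b=grab('scene','sc14.png'); w=grab('wrist','w14.png')
o=np.zeros((600,800,3),np.uint8)
o[:300,:400]=cv2.resize(d['pixels'][200:290,260:380],(400,300),interpolation=2); o[:300,400:]=cv2.resize(b['pixels'][210:315,220:360],(400,300),interpolation=2)
o[300:,:400]=cv2.resize(w['pixels'],(400,300),interpolation=2);o[300:,400:]=cv2.resize(w['pixels'][100:280,0:240],(400,300),interpolation=2)
cv2.imwrite('pics/c14.png',o)
```

```text
phi 10.340061466331242 r 0.08081409553577937 tang -6.162604653504663 rad -4.471031256038406 [1.84078139 7.38778319 5.01344956]
```

View pics/c14.png

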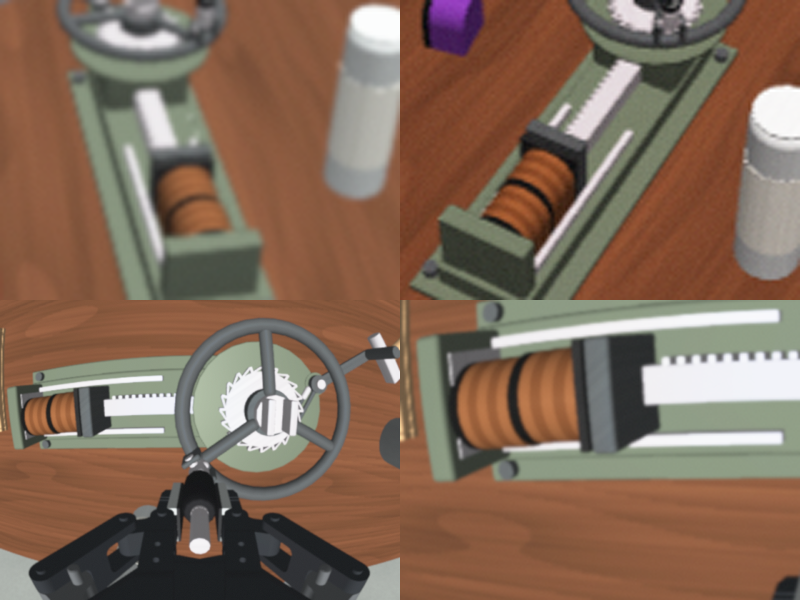

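The heels are pressed together against the stop, and the pins between pad and plate have disappeared. The wheel is at about 10.34 rad, which by the gearing is about 8 mm of squeeze. I'll go a little further so that slipping back a tooth still leaves it well over half-way.

Call:
send_rows(
  increments=[
    {"gripper": 1,"linear": [-0.003,-0.002,0],"delta_rot": [0,0,0]},
    {"gripper": 1,"linear": [-0.006,-0.004,0],"delta_rot": [0,0,0]},
  ],
)

```text
clock: 26.35
position: [0.6386, 0.0626, 0.1847]
ee_rot: [0.004, -0.021, 1.0, 0.003]
contact_force: [3.6, 6.8, 4.4]
width: 0.0209
gripper_force: 40.6
```

Call:
send_rows(
  increments=[
    {"gripper": 1,"linear": [-0.004,-0.002,0],"delta_rot": [0,0,0]},
    {"gripper": 1,"linear": [-0.008,-0.004,0],"delta_rot": [0,0,0]},
  ],
)

```text
clock: 26.55
position: [0.6312, 0.0581, 0.1848]
ee_rot: [0.004, -0.021, 1.0, 0.002]
contact_force: [4.7, 5.6, 3.4]
width: 0.0208
gripper_force: 40.5
```

```bash
cat >> h.py <<'E'
def rep(k=6.283):
    s=get_state(); p=s['position']; f,r=phi(p); v=(p[:2]-C)/r; t=np.array([v[1],-v[0]]); print('phi',f+k,'r',r,'tang',s['contact_force'][:2]@t,'rad',s['contact_force'][:2]@v,s['contact_force'],s['width'],p)
E
python3 -c "
from h import *
rep()"
```

```text
phi 10.530947987704845 r 0.0805726975754311 tang -6.868959101500707 rad -2.6181311687161415 [4.72758348 5.62913532 3.39297728] 0.020757441677722147 [0.63119827 0.058105   0.18476492]
```

Call:
send_rows(
  increments=[
    {"gripper": 1,"linear": [-0.004,-0.0015,0],"delta_rot": [0,0,0]},
    {"gripper": 1,"linear": [-0.004,-0.0015,0],"delta_rot": [0,0,0]},
  ],
)

```text
clock: 26.75
position: [0.6262, 0.0557, 0.1847]
ee_rot: [0.003, -0.021, 1.0, 0.001]
contact_force: [3.5, 4.7, 4.3]
width: 0.0206
gripper_force: 40.5
```

Call:
send_rows(
  increments=[
    {"gripper": 1,"linear": [-0.004,-0.0015,0],"delta_rot": [0,0,0]},
    {"gripper": 1,"linear": [-0.004,-0.0015,0],"delta_rot": [0,0,0]},
  ],
)

```text
clock: 26.95
position: [0.6225, 0.0541, 0.1847]
ee_rot: [0.004, -0.021, 1.0, 0.001]
contact_force: [3.9, 3.9, 3.9]
width: 0.0206
gripper_force: 40.5
```

```bash
python3 -c "
from h import *
rep()"
```

```text
phi 10.649899695399174 r 0.08038297343923216 tang -5.048942140107951 rad -2.1342335869091626 [3.86181646 3.89013411 3.94588796] 0.020648762680844552 [0.62249543 0.05412627 0.1847205 ]
```

Call:
send_rows(
  increments=[
    {"gripper": 1,"linear": [-0.003,-0.001,0],"delta_rot": [0,0,0]},
    {"gripper": 1,"linear": [-0.005,-0.0015,0],"delta_rot": [0,0,0]},
    {"gripper": 1,"linear": [-0.005,-0.0015,0],"delta_rot": [0,0,0]},
  ],
)

```text
clock: 27.25
position: [0.6189, 0.0528, 0.1848]
ee_rot: [0.005, -0.021, 1.0, 0.002]
contact_force: [6.4, 5.7, 3.1]
width: 0.0208
gripper_force: 40.4
```

```bash
python3 -c "
from h import *
rep()
for n in ('side','scene'): grab(n,n+'15.png')
"
```

```text
phi 10.69806979747742 r 0.0803506815484295 tang -7.9252591033954864 rad -3.1982047335677803 [6.39962325 5.66419171 3.09485062] 0.020809695367170398 [0.61886805 0.05277458 0.18476104]
```

Call:
send_rows(
  increments=[
    {"gripper": -0.3,"linear": [0,0,0],"delta_rot": [0,0,0]},
    {"gripper": -0.3,"linear": [0,0,0],"delta_rot": [0,0,0]},
    {"gripper": -0.3,"linear": [0,0,0],"delta_rot": [0,0,0]},
    {"gripper": -0.3,"linear": [0,0,0.03],"delta_rot": [0,0,0]},
    {"gripper": -0.3,"linear": [0,0,0.07],"delta_rot": [0,0,0]},
    {"gripper": -0.3,"linear": [0,0,0.1],"delta_rot": [0,0,0]},
    {"gripper": -0.3,"linear": [0,0,0.1],"delta_rot": [0,0,0]},
  ],
)

```text
clock: 28.05
position: [0.6165, 0.0505, 0.2883]
ee_rot: [0.005, -0.021, 1.0, -0.0]
contact_force: [0.2, -0.5, -0.2]
width: 0.0554
gripper_force: 0.0
```

```bash
python3 -c "
from h import *
d=grab('wrist','w16.png'); s=d['s']; print(s['position'],s['width'])
p=d['pixels']
for f in (10.7,10.55,10.4,10.3):
    q=hp(f,.080); print(f,q,proj(d,[[*q,.243],[*q,.213]]).round(1).tolist())
# bright pin tip blob
hsv=cv2.cvtColor(p,cv2.COLOR_BGR2HSV); u,v=proj(d,[[*hp(10.6,.08),.243]])[0].astype(int)
m=((hsv[...,1]<40)&(hsv[...,2]>170)).astype(np.uint8); n,l,st,c=cv2.connectedComponentsWithStats(m)
for i in range(1,n):
    if st[i,4]>40 and abs(c[i][0]-u)<80 and abs(c[i][1]-v)<60: print(st[i],c[i].round(1),plane(d,*c[i],.243).round(4))
"
```

```text
[0.61645353 0.05052945 0.2882603 ] 0.05538224931721394
10.7 [0.61861919 0.05305851] [[282.3, 240.3], [281.9, 224.5]]
10.55 [0.62959412 0.05788356] [[289.1, 256.7], [287.9, 239.2]]
10.4 [0.63972477 0.0642945 ] [[298.2, 271.2], [296.0, 252.3]]
10.3 [0.6458962  0.06937979] [[305.3, 279.7], [302.3, 260.2]]
[277 239  16  15 191] [284.7 245.9] [0.6223 0.0547 0.243 ]
[358 295  11  11  78] [361.9 299.1] [0.6607 0.11   0.243 ]
```

Call:
send_rows(
  increments=[
    {"gripper": 1,"linear": [-0.013,0.04,0],"delta_rot": [0,0,0]},
    {"gripper": 1,"linear": [-0.026,0.08,0],"delta_rot": [0,0,0]},
    {"gripper": 1,"linear": [-0.039,0.12,0],"delta_rot": [0,0,0]},
    {"gripper": 1,"linear": [-0.052,0.16,0],"delta_rot": [0,0,0]},
    {"gripper": 1,"linear": [-0.065,0.2,0],"delta_rot": [0,0,0]},
    {"gripper": 1,"linear": [-0.076,0.231,0],"delta_rot": [0,0,0]},
    {"gripper": 1,"linear": [-0.076,0.231,0],"delta_rot": [0,0,0]},
    {"gripper": 1,"linear": [-0.076,0.231,0],"delta_rot": [0,0,0]},
  ],
)

```text
clock: 28.9
position: [0.5373, 0.282, 0.2816]
ee_rot: [-0.001, -0.022, 1.0, -0.001]
contact_force: [0.1, 0.0, 0.2]
width: -0.0004
gripper_force: 0.0
```

```bash
python3 -c "
from h import *
d=grab('wrist','w17.png'); s=d['s']; print(s['position'],s['ee_rot'],s['width'])
p=d['pixels']; hsv=cv2.cvtColor(p,cv2.COLOR_BGR2HSV)
print('peg exp',proj(d,[[.5075,.256,.146],[.5075,.256,.097],[.5575,.191,.1]]).round(1).tolist(), p.shape)
m=((hsv[...,2]<75)).astype(np.uint8); m[300:]=0; n,l,st,c=cv2.connectedComponentsWithStats(m)
for i in range(1,n):
    if st[i,4]>100: print(st[i],c[i].round(1),plane(d,*c[i],.146).round(4))
a=grab('side','s17.png')
"
```

```text
[0.53731977 0.28196335 0.28160498] [-0.00133132 -0.02195447  0.99975758 -0.00100566] -0.0003579438418188334
peg exp [[250.2, 166.8], [254.4, 159.8], [192.1, 205.7]] (420, 560, 3)
[ 98  44  45  12 159] [121.3  47.6] [0.3973 0.1324 0.146 ]
[ 12  65  27  31 693] [25.  80.2] [0.4138 0.0088 0.146 ]
[ 21 200  34  45 761] [ 37.7 219.7] [0.5675 0.0149 0.146 ]
[139 218  17  27 118] [148.8 228.5] [0.569  0.1587 0.146 ]
[275 257   8  35 227] [278.5 274.9] [0.6098 0.285  0.146 ]
[240 267  32  33 518] [254.7 285.7] [0.6229 0.2623 0.146 ]
[287 267  31  33 518] [302.4 285.8] [0.6209 0.3087 0.146 ]
[ 33 271  35  29 601] [ 51.5 285.3] [0.6497 0.0153 0.146 ]
```

```bash
python3 -c "
from h import *
d=load('w17.png'); p=d['pixels']; hsv=cv2.cvtColor(p,cv2.COLOR_BGR2HSV)
m=((hsv[...,1]<70)&(hsv[...,2]<150)).astype(np.uint8)
sub=m[140:215:3,180:290:2]
for r in sub: print(''.join('#' if x else '.' for x in r))
"
```

```text
.......................................................
.......................................................
.......................................................
.......................................................
.......................................................
.......................................................
.......................................................
.......................................####............
...............#...................#########...........
........##.....#.................#..##..###............
.........#.....#..............##...#......#............
...............#............#......#......#............
.........................##........#.....##............
##########.............#.........#...####..............
#####..###...........#.................................
#####...##........#....................................
######..##......#......................................
######..##.............#...............................
..####....##...........................................
#..######.........#....................................
.#..######......#......................................
..#..#####......#......................................
..##..######....#......................................
....#..####.....#......................................
....##..####....#......................................
```

Call:
send_rows(
  increments=[
    {"gripper": 1,"linear": [0,0,0],"delta_rot": [0,0,0]},
    {"gripper": 1,"linear": [0,0,0],"delta_rot": [0,0,0]},
    {"gripper": 1,"linear": [0,0,0],"delta_rot": [0,0,0]},
    {"gripper": 1,"linear": [0,0,0],"delta_rot": [0,0,0]},
    {"gripper": 1,"linear": [0,0,0],"delta_rot": [0,0,0]},
    {"gripper": 1,"linear": [0,0,0],"delta_rot": [0,0,0]},
    {"gripper": 1,"linear": [0,0,0],"delta_rot": [0,0,0]},
    {"gripper": 1,"linear": [0,0,0],"delta_rot": [0,0,0]},
  ],
)

```text
clock: 29.8
position: [0.5382, 0.282, 0.2833]
ee_rot: [-0.0, -0.021, 1.0, 0.0]
contact_force: [0.3, 0.3, -0.1]
width: 0.0
gripper_force: 0.0
```

Call:
send_rows(
  increments=[
    {"gripper": 1,"linear": [0,0,0],"delta_rot": [0,0,0]},
    {"gripper": 1,"linear": [0,0,0],"delta_rot": [0,0,0]},
    {"gripper": 1,"linear": [0,0,0],"delta_rot": [0,0,0]},
    {"gripper": 1,"linear": [0,0,0],"delta_rot": [0,0,0]},
    {"gripper": 1,"linear": [0,0,0],"delta_rot": [0,0,0]},
    {"gripper": 1,"linear": [0,0,0],"delta_rot": [0,0,0]},
    {"gripper": 1,"linear": [0,0,0],"delta_rot": [0,0,0]},
    {"gripper": 1,"linear": [0,0,0],"delta_rot": [0,0,0]},
  ],
)

```text
clock: 30.6
position: [0.5383, 0.282, 0.2833]
ee_rot: [0.0, -0.021, 1.0, 0.0]
contact_force: [0.6, -0.3, 0.3]
width: 0.0004
gripper_force: 0.0
```

Call:
send_rows(
  increments=[
    {"gripper": 1,"linear": [0,0,0],"delta_rot": [0,0,0]},
    {"gripper": 1,"linear": [0,0,0],"delta_rot": [0,0,0]},
    {"gripper": 1,"linear": [0,0,0],"delta_rot": [0,0,0]},
    {"gripper": 1,"linear": [0,0,0],"delta_rot": [0,0,0]},
    {"gripper": 1,"linear": [0,0,0],"delta_rot": [0,0,0]},
    {"gripper": 1,"linear": [0,0,0],"delta_rot": [0,0,0]},
    {"gripper": 1,"linear": [0,0,0],"delta_rot": [0,0,0]},
    {"gripper": 1,"linear": [0,0,0],"delta_rot": [0,0,0]},
  ],
)

```text
clock: 31.4
position: [0.5382, 0.2819, 0.2833]
ee_rot: [-0.0, -0.021, 1.0, 0.0]
contact_force: [1.0, 0.8, 0.1]
width: -0.0003
gripper_force: 0.0
```

Call:
send_rows(
  increments=[
    {"gripper": 1,"linear": [0.011,0.006,-0.04],"delta_rot": [0,0,0]},
    {"gripper": 1,"linear": [0.011,0.006,-0.08],"delta_rot": [0,0,0]},
    {"gripper": 1,"linear": [0.011,0.006,-0.12],"delta_rot": [0,0,0]},
    {"gripper": 1,"linear": [0.011,0.006,-0.15],"delta_rot": [0,0,0]},
    {"gripper": 1,"linear": [0.011,0.006,-0.165],"delta_rot": [0,0,0]},
    {"gripper": 1,"linear": [0.011,0.006,-0.165],"delta_rot": [0,0,0]},
    {"gripper": 1,"linear": [0.011,0.006,-0.165],"delta_rot": [0,0,0]},
  ],
)

```text
clock: 32.1
position: [0.5497, 0.2881, 0.1187]
ee_rot: [0.0, -0.021, 1.0, 0.0]
contact_force: [1.4, -0.1, 0.5]
width: -0.0004
gripper_force: 0.0
```

Call:
send_rows(
  increments=[
    {"gripper": 1,"linear": [-0.009,-0.006,0],"delta_rot": [0,0,0]},
    {"gripper": 1,"linear": [-0.018,-0.012,0],"delta_rot": [0,0,0]},
    {"gripper": 1,"linear": [-0.024,-0.015,0],"delta_rot": [0,0,0]},
    {"gripper": 1,"linear": [-0.03,-0.017,0],"delta_rot": [0,0,0]},
  ],
)

```text
clock: 32.5
position: [0.52, 0.271, 0.1196]
ee_rot: [0.002, -0.021, 1.0, 0.001]
contact_force: [1.4, 0.8, 1.0]
width: 0.0003
gripper_force: 0.4
```

Call:
send_rows(
  increments=[
    {"gripper": 1,"linear": [-0.006,-0.003,0],"delta_rot": [0,0,0]},
    {"gripper": 1,"linear": [-0.012,-0.007,0],"delta_rot": [0,0,0]},
  ],
)

```text
clock: 32.7
position: [0.5067, 0.2635, 0.1187]
ee_rot: [0.0, -0.021, 1.0, -0.0]
contact_force: [1.0, -1.0, 0.1]
width: -0.0002
gripper_force: 0.3
```

Call:
send_rows(
  increments=[
    {"gripper": 1,"linear": [-0.005,-0.004,0],"delta_rot": [0,0,0]},
    {"gripper": 1,"linear": [-0.01,-0.009,0],"delta_rot": [0,0,0]},
    {"gripper": 1,"linear": [-0.015,-0.013,0],"delta_rot": [0,0,0]},
    {"gripper": 1,"linear": [-0.019,-0.018,0],"delta_rot": [0,0,0]},
    {"gripper": 1,"linear": [-0.022,-0.023,0],"delta_rot": [0,0,0]},
  ],
)

```text
clock: 33.2
position: [0.4847, 0.2405, 0.1182]
ee_rot: [-0.0, -0.021, 1.0, -0.0]
contact_force: [0.4, -0.0, -1.2]
width: 0.0003
gripper_force: 0.0
```

Call:
send_rows(
  increments=[
    {"gripper": 1,"linear": [0.006,0.006,0.01],"delta_rot": [0,0,0]},
    {"gripper": 1,"linear": [0.01,0.01,0.05],"delta_rot": [0,0,0]},
    {"gripper": 1,"linear": [0.02,0.02,0.09],"delta_rot": [0,0,0]},
    {"gripper": 1,"linear": [0.04,0.035,0.13],"delta_rot": [0,0,0]},
    {"gripper": 1,"linear": [0.0535,0.0415,0.165],"delta_rot": [0,0,0]},
    {"gripper": 1,"linear": [0.0535,0.0415,0.165],"delta_rot": [0,0,0]},
    {"gripper": 1,"linear": [0.0535,0.0415,0.165],"delta_rot": [0,0,0]},
  ],
)

```text
clock: 33.9
position: [0.539, 0.2824, 0.2837]
ee_rot: [0.0, -0.021, 1.0, 0.0]
contact_force: [-0.8, -0.4, -0.1]
width: -0.0002
gripper_force: 0.0
```

```bash
python3 -c "
from h import *
d=grab('wrist','w18.png'); print(d['s']['position']); p=d['pixels']; hsv=cv2.cvtColor(p,cv2.COLOR_BGR2HSV)
m=((hsv[...,1]<70)&(hsv[...,2]<150)).astype(np.uint8)
for q,n in (((.511,.263),'on'),((.4744,.212),'off')): print(n,proj(d,[[*q,.146]]).round(0))
for r in m[110:215:3,120:290:2]: print(''.join('#' if x else '.' for x in r))
a=load('w17.png')
hsv=cv2.cvtColor(p,cv2.COLOR_BGR2HSV)
"
```

```text
[0.53898825 0.28236603 0.28368517]
on [[257. 168.]]
off [[200. 125.]]
.....................................................................................
.....................................................................................
.....................................................................................
.....................................................................................
........................................#########....................................
.......................................#.....#####...................................
.............................................#####...................................
.......................................#.....#####...................................
........................................##.#######...................................
...........................................#....#....................................
................................................#....................................
...............................................#....................................
[... 1279 characters left out ...]
............
...........................##..######...#............................................
.............................#...#####..#............................................
..............................##..#######............................................
#..............................##..######............................................
#...............................##..#####............................................
##...............................##..####............................................
###...............................##.####.....#......................................
###................................#..####....#......................................
```

The peg top moved from about (258,170) to (210,127) in the wrist view, so the pawl is thrown off against its stop. Next I'll go back above the handle.

Call:
send_rows(
  increments=[
    {"gripper": -0.3,"linear": [0.013,-0.04,0.005],"delta_rot": [0,0,0]},
    {"gripper": -0.3,"linear": [0.026,-0.08,0.005],"delta_rot": [0,0,0]},
    {"gripper": -0.3,"linear": [0.039,-0.12,0.005],"delta_rot": [0,0,0]},
    {"gripper": -0.3,"linear": [0.052,-0.16,0.005],"delta_rot": [0,0,0]},
    {"gripper": -0.3,"linear": [0.065,-0.2,0.005],"delta_rot": [0,0,0]},
    {"gripper": -0.3,"linear": [0.078,-0.227,0.005],"delta_rot": [0,0,0]},
    {"gripper": -0.3,"linear": [0.078,-0.227,0.005],"delta_rot": [0,0,0]},
    {"gripper": -0.3,"linear": [0.078,-0.227,0.005],"delta_rot": [0,0,0]},
  ],
)

```text
clock: 34.75
position: [0.6155, 0.0549, 0.2864]
ee_rot: [-0.002, -0.02, 1.0, 0.0]
contact_force: [0.1, -0.6, -0.5]
width: 0.055
gripper_force: 0.0
```

```bash
cat >> h.py <<'E'
def tip(f,name):
    d=grab('wrist',name); s=d['s']; print(s['position'],s['width'])
    hsv=cv2.cvtColor(d['pixels'],cv2.COLOR_BGR2HSV); m=((hsv[...,1]<40)&(hsv[...,2]>170)).astype(np.uint8); n,l,st,c=cv2.connectedComponentsWithStats(m)
    for i in range(1,n):
        q=plane(d,*c[i],.243)
        if 30<st[i,4]<400 and abs(np.hypot(*(q[:2]-C))-.08)<.012: print(st[i],c[i].round(1),q.round(4),phi(q))
E
python3 -c "
from h import *
tip(10.5,'w19.png')"
```

```text
[0.61552208 0.05487152 0.28638368] 0.055027994971074
[308 291  16  13 157] [315.6 296.8] [0.656  0.0813 0.243 ] (np.float64(3.820381131941907), np.float64(0.07951846638566108))
```

Call:
send_rows(
  increments=[
    {"gripper": -0.3,"linear": [0.04,0.0265,0],"delta_rot": [0,0,0]},
    {"gripper": -0.3,"linear": [0.04,0.0265,0],"delta_rot": [0,0,0]},
    {"gripper": -0.3,"linear": [0.04,0.0265,-0.04],"delta_rot": [0,0,0]},
    {"gripper": -0.3,"linear": [0.04,0.0265,-0.08],"delta_rot": [0,0,0]},
    {"gripper": -0.3,"linear": [0.04,0.0265,-0.102],"delta_rot": [0,0,0]},
    {"gripper": -0.3,"linear": [0.04,0.0265,-0.102],"delta_rot": [0,0,0]},
  ],
)

```text
clock: 35.4
position: [0.653, 0.0833, 0.1819]
ee_rot: [-0.005, -0.022, 1.0, 0.0]
contact_force: [-0.5, 1.2, -0.1]
width: 0.0558
gripper_force: 0.0
```

Call:
send_rows(
  increments=[
    {"gripper": 1,"linear": [0,0,0],"delta_rot": [0,0,0]},
    {"gripper": 1,"linear": [0,0,0],"delta_rot": [0,0,0]},
    {"gripper": 1,"linear": [0,0,0],"delta_rot": [0,0,0]},
    {"gripper": 1,"linear": [0,0,0],"delta_rot": [0,0,0]},
  ],
)

```text
clock: 35.8
position: [0.6582, 0.0822, 0.1888]
ee_rot: [0.003, -0.021, 1.0, 0.0]
contact_force: [0.7, 0.2, 5.3]
width: 0.0206
gripper_force: 39.9
```

```bash
python3 -c "
from h import *
rep()
for k in range(6): tab(10.1-k*1.68,-.21,r=.0805)"
```

```text
phi 10.078650212430107 r 0.08084034347443705 tang -0.5671250097696617 rad 0.49609789608220844 [0.73158971 0.18033413 5.32303276] 0.02060202410596267 [0.65824097 0.08216109 0.18879899]
10.1 [[0.008, 0.015], [0.014, 0.031], [0.016, 0.047], [0.014, 0.064], [0.009, 0.08], [0.0, 0.095], [-0.011, 0.107], [-0.025, 0.117]]
8.42 [[-0.015, 0.007], [-0.032, 0.01], [-0.049, 0.01], [-0.065, 0.007], [-0.081, -0.0], [-0.094, -0.01], [-0.106, -0.023], [-0.114, -0.037]]
6.74 [[-0.005, -0.016], [-0.007, -0.033], [-0.005, -0.05], [0.0, -0.066], [0.009, -0.08], [0.02, -0.093], [0.034, -0.102], [0.05, -0.109]]
5.06 [[0.017, -0.003], [0.033, -0.003], [0.05, 0.001], [0.065, 0.008], [0.079, 0.018], [0.09, 0.03], [0.098, 0.045], [0.103, 0.061]]
3.38 [[0.002, 0.017], [-0.001, 0.034], [-0.006, 0.05], [-0.015, 0.064], [-0.026, 0.076], [-0.04, 0.086], [-0.056, 0.093], [-0.072, 0.096]]
1.7 [[-0.017, -0.0], [-0.033, -0.004], [-0.049, -0.011], [-0.062, -0.022], [-0.073, -0.034], [-0.081, -0.049], [-0.086, -0.065], [-0.087, -0.082]]
```

Call:
send_rows(
  increments=[
    {"gripper": 1,"linear": [0.008,0.015,0],"delta_rot": [0,0,0]},
    {"gripper": 1,"linear": [0.014,0.031,0],"delta_rot": [0,0,0]},
    {"gripper": 1,"linear": [0.016,0.047,0],"delta_rot": [0,0,0]},
    {"gripper": 1,"linear": [0.014,0.064,0],"delta_rot": [0,0,0]},
    {"gripper": 1,"linear": [0.009,0.08,0],"delta_rot": [0,0,0]},
    {"gripper": 1,"linear": [0,0.095,0],"delta_rot": [0,0,0]},
    {"gripper": 1,"linear": [-0.011,0.107,0],"delta_rot": [0,0,0]},
    {"gripper": 1,"linear": [-0.025,0.117,0],"delta_rot": [0,0,0]},
  ],
)

```text
clock: 36.6
position: [0.6339, 0.1978, 0.1888]
ee_rot: [0.003, -0.021, 1.0, -0.002]
contact_force: [1.6, -5.0, 6.7]
width: 0.0206
gripper_force: 40.2
```

```bash
python3 -c "
from h import *
rep()"
```

```text
phi 8.44071954312386 r 0.08096338983267344 tang 3.9630407174465967 rad -3.484629437388252 [ 1.59101577 -5.03160043  6.65994535] 0.020617828454993863 [0.63385443 0.19780568 0.18877699]
```

Call:
send_rows(
  increments=[
    {"gripper": 1,"linear": [-0.015,0.007,0],"delta_rot": [0,0,0]},
    {"gripper": 1,"linear": [-0.032,0.01,0],"delta_rot": [0,0,0]},
    {"gripper": 1,"linear": [-0.049,0.01,0],"delta_rot": [0,0,0]},
    {"gripper": 1,"linear": [-0.065,0.007,0],"delta_rot": [0,0,0]},
    {"gripper": 1,"linear": [-0.081,0,0],"delta_rot": [0,0,0]},
    {"gripper": 1,"linear": [-0.094,-0.01,0],"delta_rot": [0,0,0]},
    {"gripper": 1,"linear": [-0.106,-0.023,0],"delta_rot": [0,0,0]},
    {"gripper": 1,"linear": [-0.114,-0.037,0],"delta_rot": [0,0,0]},
  ],
)

```text
clock: 37.4
position: [0.5205, 0.1626, 0.1888]
ee_rot: [0.004, -0.021, 1.0, 0.001]
contact_force: [6.5, 2.1, 5.8]
width: 0.0206
gripper_force: 40.2
```

Call:
send_rows(
  increments=[
    {"gripper": 1,"linear": [-0.005,-0.016,0],"delta_rot": [0,0,0]},
    {"gripper": 1,"linear": [-0.007,-0.033,0],"delta_rot": [0,0,0]},
    {"gripper": 1,"linear": [-0.005,-0.05,0],"delta_rot": [0,0,0]},
    {"gripper": 1,"linear": [0,-0.066,0],"delta_rot": [0,0,0]},
    {"gripper": 1,"linear": [0.009,-0.08,0],"delta_rot": [0,0,0]},
    {"gripper": 1,"linear": [0.02,-0.093,0],"delta_rot": [0,0,0]},
    {"gripper": 1,"linear": [0.034,-0.102,0],"delta_rot": [0,0,0]},
    {"gripper": 1,"linear": [0.05,-0.109,0],"delta_rot": [0,0,0]},
  ],
)

```text
clock: 38.2
position: [0.567, 0.053, 0.1887]
ee_rot: [-0.0, -0.021, 1.0, 0.001]
contact_force: [-4.2, 2.4, 11.9]
width: 0.0209
gripper_force: 40.8
```

```bash
python3 -c "
from h import *
rep(0)"
```

```text
phi 5.075904362636011 r 0.07951446505178054 tang 4.707216156795982 rad -0.9418267084245516 [-4.17226894  2.37425638 11.85398827] 0.020910809680172084 [0.5669963  0.05301911 0.18865349]
```

Call:
send_rows(
  increments=[
    {"gripper": 1,"linear": [0.017,-0.003,0.001],"delta_rot": [0,0,0]},
    {"gripper": 1,"linear": [0.033,-0.003,0.002],"delta_rot": [0,0,0]},
    {"gripper": 1,"linear": [0.05,0.001,0.002],"delta_rot": [0,0,0]},
    {"gripper": 1,"linear": [0.065,0.008,0.002],"delta_rot": [0,0,0]},
    {"gripper": 1,"linear": [0.079,0.018,0.002],"delta_rot": [0,0,0]},
    {"gripper": 1,"linear": [0.09,0.03,0.002],"delta_rot": [0,0,0]},
    {"gripper": 1,"linear": [0.098,0.045,0.002],"delta_rot": [0,0,0]},
    {"gripper": 1,"linear": [0.103,0.061,0.002],"delta_rot": [0,0,0]},
  ],
)

```text
clock: 39.0
position: [0.6716, 0.113, 0.1888]
ee_rot: [0.001, -0.021, 1.0, -0.001]
contact_force: [0.2, -4.4, 3.1]
width: 0.0206
gripper_force: 40.1
```

Call:
send_rows(
  increments=[
    {"gripper": 1,"linear": [0.002,0.017,0],"delta_rot": [0,0,0]},
    {"gripper": 1,"linear": [-0.001,0.034,0],"delta_rot": [0,0,0]},
    {"gripper": 1,"linear": [-0.006,0.05,0],"delta_rot": [0,0,0]},
    {"gripper": 1,"linear": [-0.015,0.064,0],"delta_rot": [0,0,0]},
    {"gripper": 1,"linear": [-0.026,0.076,0],"delta_rot": [0,0,0]},
    {"gripper": 1,"linear": [-0.04,0.086,0],"delta_rot": [0,0,0]},
    {"gripper": 1,"linear": [-0.056,0.093,0],"delta_rot": [0,0,0]},
    {"gripper": 1,"linear": [-0.072,0.096,0],"delta_rot": [0,0,0]},
  ],
)

```text
clock: 39.8
position: [0.5981, 0.209, 0.1888]
ee_rot: [0.001, -0.022, 1.0, -0.002]
contact_force: [3.5, -10.8, 4.7]
width: 0.0203
gripper_force: 40.3
```

```bash
python3 -c "
from h import *
rep(0)"
```

```text
phi 1.6904467024869638 r 0.0807558048390287 tang 4.268004120256336 rad -10.537617166482917 [  3.45541019 -10.83131456   4.66137753] 0.020343083762603496 [0.59813292 0.20902259 0.18880638]
```

Call:
send_rows(
  increments=[
    {"gripper": 1,"linear": [-0.017,-0.001,0],"delta_rot": [0,0,0]},
    {"gripper": 1,"linear": [-0.033,-0.005,0],"delta_rot": [0,0,0]},
    {"gripper": 1,"linear": [-0.048,-0.012,0],"delta_rot": [0,0,0]},
    {"gripper": 1,"linear": [-0.061,-0.023,0],"delta_rot": [0,0,0]},
    {"gripper": 1,"linear": [-0.072,-0.035,0],"delta_rot": [0,0,0]},
    {"gripper": 1,"linear": [-0.08,-0.05,0],"delta_rot": [0,0,0]},
    {"gripper": 1,"linear": [-0.085,-0.065,0],"delta_rot": [0,0,0]},
    {"gripper": 1,"linear": [-0.086,-0.08,0],"delta_rot": [0,0,0]},
  ],
)

```text
clock: 40.6
position: [0.5131, 0.133, 0.1888]
ee_rot: [0.002, -0.021, 1.0, 0.003]
contact_force: [4.0, 4.6, 1.2]
width: 0.0206
gripper_force: 39.9
```

Call:
send_rows(
  increments=[
    {"gripper": 1,"linear": [0,-0.003,0],"delta_rot": [0,0,0]},
    {"gripper": 1,"linear": [0,-0.005,0],"delta_rot": [0,0,0]},
    {"gripper": 1,"linear": [0,-0.005,0],"delta_rot": [0,0,0]},
  ],
)

```text
clock: 40.9
position: [0.513, 0.1261, 0.1888]
ee_rot: [0.0, -0.021, 1.0, 0.001]
contact_force: [1.6, 1.3, 5.1]
width: 0.0207
gripper_force: 40.3
```

```bash
python3 -c "
from h import *
rep(0)"
```

```text
phi 0.013744782561240676 r 0.0789988159733461 tang 1.253913969815948 rad -1.68501060886574 [1.64678607 1.30370879 5.09050525] 0.020694052363688608 [0.51303647 0.1261392  0.18875067]
```

Call:
send_rows(
  increments=[
    {"gripper": 1,"linear": [0,-0.002,0],"delta_rot": [0,0,0]},
    {"gripper": 1,"linear": [0,-0.003,0],"delta_rot": [0,0,0]},
    {"gripper": 1,"linear": [0,-0.003,0],"delta_rot": [0,0,0]},
    {"gripper": 1,"linear": [0,-0.003,0],"delta_rot": [0,0,0]},
  ],
)

```text
clock: 41.3
position: [0.5131, 0.1248, 0.1888]
ee_rot: [0.001, -0.021, 1.0, 0.002]
contact_force: [2.5, 6.6, 5.8]
width: 0.0205
gripper_force: 40.4
```

```bash
python3 -c "
from h import *
rep(0)"
```

```text
phi 6.279619422343041 r 0.078996361908992 tang 6.496461847280848 rad -2.7813694284817543 [2.47175848 6.62045636 5.82178582] 0.020546518376329304 [0.51309161 0.12477283 0.18877646]
```

Call:
send_rows(
  increments=[
    {"gripper": -0.3,"linear": [0,0.001,0],"delta_rot": [0,0,0]},
    {"gripper": -0.3,"linear": [0,0.001,0],"delta_rot": [0,0,0]},
    {"gripper": -0.3,"linear": [0,0.001,0],"delta_rot": [0,0,0]},
    {"gripper": -0.3,"linear": [0,0.001,0.04],"delta_rot": [0,0,0]},
    {"gripper": -0.3,"linear": [0,0.001,0.08],"delta_rot": [0,0,0]},
    {"gripper": -0.3,"linear": [0,0.001,0.11],"delta_rot": [0,0,0]},
    {"gripper": -0.3,"linear": [0,0.001,0.11],"delta_rot": [0,0,0]},
  ],
)

```text
clock: 42.0
position: [0.5146, 0.1229, 0.3026]
ee_rot: [0.004, -0.021, 1.0, 0.0]
contact_force: [0.8, -0.6, 0.2]
width: 0.0555
gripper_force: 0.0
```

Call:
send_rows(
  increments=[
    {"gripper": -1,"linear": [0.014,-0.035,0],"delta_rot": [0,0,-0.14]},
    {"gripper": -1,"linear": [0.028,-0.07,0],"delta_rot": [0,0,-0.28]},
    {"gripper": -1,"linear": [0.042,-0.105,0],"delta_rot": [0,0,-0.42]},
    {"gripper": -1,"linear": [0.056,-0.14,0],"delta_rot": [0,0,-0.56]},
    {"gripper": -1,"linear": [0.07,-0.18,0],"delta_rot": [0,0,-0.7]},
    {"gripper": -1,"linear": [0.08,-0.205,0],"delta_rot": [0,0,-0.84]},
    {"gripper": -1,"linear": [0.089,-0.229,-0.02],"delta_rot": [0,0,-0.98]},
    {"gripper": -1,"linear": [0.089,-0.229,-0.04],"delta_rot": [0,0,-1.0]},
  ],
)

```text
clock: 42.8
position: [0.6022, -0.1097, 0.2562]
ee_rot: [-0.0, 0.464, 0.886, -0.001]
contact_force: [-0.4, -0.8, -1.3]
width: 0.0852
gripper_force: 0.0
```

Call:
send_rows(
  increments=[
    {"gripper": -1,"linear": [0,0,-0.03],"delta_rot": [0,0,-0.14]},
    {"gripper": -1,"linear": [0,0,-0.05],"delta_rot": [0,0,-0.28]},
    {"gripper": -1,"linear": [0,0,-0.05],"delta_rot": [0,0,-0.42]},
    {"gripper": -1,"linear": [0,0,-0.05],"delta_rot": [0,0,-0.57]},
    {"gripper": -1,"linear": [0,0,-0.05],"delta_rot": [0,0,-0.57]},
    {"gripper": -1,"linear": [0,0,-0.05],"delta_rot": [0,0,-0.57]},
    {"gripper": -1,"linear": [0,0,-0.05],"delta_rot": [0,0,-0.57]},
  ],
)

```text
clock: 43.5
position: [0.6014, -0.106, 0.208]
ee_rot: [-0.0, 0.691, 0.723, -0.0]
contact_force: [-0.1, -0.8, 0.4]
width: 0.0856
gripper_force: 0.0
```

```bash
python3 -c "
from h import *
d=grab('wrist','w20.png'); s=d['s']; print(s['position'],s['ee_rot'],s['width'],s['qpos'][5])
grab('side','s20.png');grab('scene','sc20.png')
e=lambda y:.6046-.0435*(y+.167)
print('exp A/B ridge',proj(d,[[e(y),y,.088] for y in (-.171,-.1485,-.126,-.1035,-.081)]).round(1).tolist())
p=d['pixels']; hsv=cv2.cvtColor(p,cv2.COLOR_BGR2HSV); u=int(proj(d,[[e(-.1),-.1,.088]])[0,0]); print(u)
for v in range(170,345,5): print(v,hsv[v-1:v+2,u-4:u+5].reshape(-1,3).mean(0).round().astype(int),end=' ')
print()
hm=((hsv[...,0]<20)&(hsv[...,1]>90)).astype(np.uint8)
for r in hm[170:330:5,180:390:3]: print(''.join('#' if x else '.' for x in r))
"
```

```text
[ 0.60144346 -0.10599998  0.20798278] [-3.03718047e-04  6.91004527e-01  7.22850332e-01 -2.18920193e-04] 0.08556341707490539 -0.3332813090991002
exp A/B ridge [[277.8, 276.7], [277.8, 254.1], [277.8, 230.0], [277.8, 204.6], [277.8, 178.0]]
277
170 [ 12 141 110] 175 [ 13 135 229] 180 [ 13 138 222] 185 [ 12 143 203] 190 [ 12 140 220] 195 [ 13 138 228] 200 [ 12 145 203] 205 [ 12 145 202] 210 [ 13 139 226] 215 [ 12 126 169] 220 [43  4 54] 225 [ 12 138 187] 230 [ 12 145 219] 235 [ 12 151 190] 240 [ 12 149 202] 245 [ 12 146 219] 250 [ 12 152 190] 255 [ 12 151 196] 260 [ 12 147 217] 265 [16 70 78] 270 [50 13 52] 275 [ 48  36 165] 280 [ 48  35 194] 285 [ 48  37 188] 290 [ 40  40 174] 295 [ 11 137 176] 300 [ 11 138 176] 305 [ 11 137 176] 310 [ 10 138 176] 315 [ 11 138 177] 320 [ 11 138 177] 325 [ 13 122 157] 330 [ 16 100 161] 335 [ 24  64 254] 340 [ 25  61 254] 
#############...........###################..........#################
#############...........###################..........#################
#############...........###################..........#################
#############.........
[... 1336 characters left out ...]
#########...............................###############......
..################...............................###############......
...###############..............................################......
...#############################################################......
...#############################################################......
...#############################################################......
..##############################################################......
..###############################################################.....
.#################################################################....
.##################################################################...
```

Call:
send_rows(
  increments=[
    {"gripper": -1,"linear": [0.0015,0.0085,-0.04],"delta_rot": [0,0,0]},
    {"gripper": -1,"linear": [0.0015,0.0085,-0.08],"delta_rot": [0,0,0]},
    {"gripper": -1,"linear": [0.0015,0.0085,-0.12],"delta_rot": [0,0,0]},
    {"gripper": -1,"linear": [0.0015,0.0085,-0.15],"delta_rot": [0,0,0]},
    {"gripper": -1,"linear": [0.0015,0.0085,-0.165],"delta_rot": [0,0,0]},
    {"gripper": -1,"linear": [0.0015,0.0085,-0.166],"delta_rot": [0,0,0]},
    {"gripper": -1,"linear": [0.0015,0.0085,-0.166],"delta_rot": [0,0,0]},
  ],
  newtons=35,
)

```text
clock: 44.35
position: [0.6036, -0.0976, 0.0426]
ee_rot: [0.0, 0.692, 0.722, 0.0]
contact_force: [-0.3, 0.2, 0.4]
width: 0.0852
gripper_force: 0.0
```

Call:
send_rows(
  increments=[
    {"gripper": 1,"linear": [0,0,0],"delta_rot": [0,0,0]},
    {"gripper": 1,"linear": [0,0,0],"delta_rot": [0,0,0]},
    {"gripper": 1,"linear": [0,0,0],"delta_rot": [0,0,0]},
    {"gripper": 1,"linear": [0,0,0],"delta_rot": [0,0,0]},
    {"gripper": 1,"linear": [0,0,0],"delta_rot": [0,0,0]},
    {"gripper": 1,"linear": [0,0,0],"delta_rot": [0,0,0]},
  ],
)

```text
clock: 44.95
position: [0.604, -0.0978, 0.0438]
ee_rot: [0.001, 0.692, 0.722, 0.001]
contact_force: [-1.7, 0.0, 6.1]
width: 0.0509
gripper_force: 38.9
```

Call:
send_rows(
  increments=[
    {"gripper": 1,"linear": [0,0,0.04],"delta_rot": [0,0,0]},
    {"gripper": 1,"linear": [0,0,0.08],"delta_rot": [0,0,0]},
    {"gripper": 1,"linear": [0,0,0.11],"delta_rot": [0,0,0]},
    {"gripper": 1,"linear": [-0.015,-0.04,0.11],"delta_rot": [0,0,0]},
    {"gripper": 1,"linear": [-0.03,-0.08,0.11],"delta_rot": [0,0,0]},
    {"gripper": 1,"linear": [-0.045,-0.12,0.11],"delta_rot": [0,0,0]},
    {"gripper": 1,"linear": [-0.06,-0.16,0.11],"delta_rot": [0,0,0]},
    {"gripper": 1,"linear": [-0.075,-0.2,0.11],"delta_rot": [0,0,0]},
  ],
)

```text
clock: 45.75
position: [0.5273, -0.2988, 0.1523]
ee_rot: [0.0, 0.692, 0.722, 0.0]
contact_force: [0.7, 0.1, -2.0]
width: 0.0514
gripper_force: 38.0
```

Call:
send_rows(
  increments=[
    {"gripper": 1,"linear": [-0.012,-0.03,0],"delta_rot": [0,0,0]},
    {"gripper": 1,"linear": [-0.024,-0.059,-0.02],"delta_rot": [0,0,-0.02]},
    {"gripper": 1,"linear": [-0.024,-0.059,-0.06],"delta_rot": [0,0,-0.04]},
    {"gripper": 1,"linear": [-0.024,-0.059,-0.1],"delta_rot": [0,0,-0.04]},
    {"gripper": 1,"linear": [-0.024,-0.059,-0.12],"delta_rot": [0,0,-0.04]},
    {"gripper": 1,"linear": [-0.024,-0.059,-0.125],"delta_rot": [0,0,-0.04]},
    {"gripper": 1,"linear": [-0.024,-0.059,-0.125],"delta_rot": [0,0,-0.04]},
    {"gripper": 1,"linear": [-0.024,-0.059,-0.125],"delta_rot": [0,0,-0.04]},
  ],
)

```text
clock: 46.55
position: [0.5053, -0.3573, 0.0287]
ee_rot: [0.001, 0.706, 0.708, 0.0]
contact_force: [0.0, -0.7, -1.3]
width: 0.0511
gripper_force: 37.9
```

```bash
python3 -c "
from h import *
s=get_state(); print(s['position'],s['width'],s['contact_force'],s['gripper_force'])"
```

```text
[ 0.50526832 -0.3572577   0.02870327] 0.05105160758269044 [ 0.03729421 -0.73231006 -1.34775801] 37.873447984457016
```

Lower about 9 mm until it touches, release, and rise.

Call:
send_rows(
  increments=[
    {"gripper": 1,"linear": [0,0,-0.004],"delta_rot": [0,0,0]},
    {"gripper": 1,"linear": [0,0,-0.007],"delta_rot": [0,0,0]},
    {"gripper": 1,"linear": [0,0,-0.0085],"delta_rot": [0,0,0]},
    {"gripper": 1,"linear": [0,0,-0.0095],"delta_rot": [0,0,0]},
    {"gripper": 1,"linear": [0,0,-0.0095],"delta_rot": [0,0,0]},
  ],
)

```text
clock: 47.05
position: [0.5046, -0.3567, 0.0198]
ee_rot: [0.001, 0.706, 0.708, 0.0]
contact_force: [-2.8, 1.5, 8.4]
width: 0.0511
gripper_force: 39.1
```

Call:
send_rows(
  increments=[
    {"gripper": -1,"linear": [0,0,0],"delta_rot": [0,0,0]},
    {"gripper": -1,"linear": [0,0,0],"delta_rot": [0,0,0]},
    {"gripper": -1,"linear": [0,0,0],"delta_rot": [0,0,0]},
    {"gripper": -1,"linear": [0,0,0.02],"delta_rot": [0,0,0]},
    {"gripper": -1,"linear": [0,0,0.06],"delta_rot": [0,0,0]},
    {"gripper": -1,"linear": [0,0,0.1],"delta_rot": [0,0,0]},
    {"gripper": -1,"linear": [0,0,0.14],"delta_rot": [0,0,0]},
    {"gripper": -1,"linear": [0,0,0.16],"delta_rot": [0,0,0]},
  ],
)

```text
clock: 47.85
position: [0.5056, -0.3577, 0.1817]
ee_rot: [0.003, 0.706, 0.708, 0.0]
contact_force: [-0.2, -0.6, 0.1]
width: 0.0858
gripper_force: 0.0
```

Call:
send_rows(
  increments=[
    {"gripper": -1,"linear": [0.018,0.04,0.01],"delta_rot": [0,0,0.04]},
    {"gripper": -1,"linear": [0.036,0.08,0.02],"delta_rot": [0,0,0.04]},
    {"gripper": -1,"linear": [0.055,0.12,0.03],"delta_rot": [0,0,0.04]},
    {"gripper": -1,"linear": [0.075,0.16,0.03],"delta_rot": [0,0,0.04]},
    {"gripper": -1,"linear": [0.1,0.205,0.03],"delta_rot": [0,0,0.04]},
    {"gripper": -1,"linear": [0.1,0.212,0.03],"delta_rot": [0,0,0.04]},
    {"gripper": -1,"linear": [0.1,0.212,0.03],"delta_rot": [0,0,0.04]},
    {"gripper": -1,"linear": [0.1,0.212,0.03],"delta_rot": [0,0,0.04]},
  ],
)

```text
clock: 48.65
position: [0.6038, -0.1453, 0.2075]
ee_rot: [0.0, 0.692, 0.722, -0.001]
contact_force: [-0.6, 0.1, 0.3]
width: 0.0855
gripper_force: 0.0
```

```bash
python3 -c "
from h import *
d=grab('wrist','w21.png'); s=d['s']; print(s['position'],s['ee_rot'])
e=lambda y:.6046-.0435*(y+.167)
print('exp A ridge',proj(d,[[e(y),y,.088] for y in (-.1675,-.145,-.1225)]).round(1).tolist())
hsv=cv2.cvtColor(d['pixels'],cv2.COLOR_BGR2HSV); hm=((hsv[...,0]<20)&(hsv[...,1]>90)).astype(np.uint8)
for r in hm[150:330:5,180:390:3]: print(''.join('#' if x else '.' for x in r))
"
```

```text
[ 0.60375529 -0.14529955  0.20753201] [ 9.00315101e-06  6.91707274e-01  7.22177714e-01 -6.29944721e-04]
exp A ridge [[277.1, 232.4], [277.1, 207.1], [277.0, 180.6]]
#############........................................#################
#############........................................#################
#############........................................#################
#############........................................#################
#############.............#################..........#################
#############............##################..........#################
#############............##################..........#################
#############............##################..........#################
#############............##################..........#################
#############............##################..........#################
#############............##################..........#################
#############............##################..........#################
##############...........##################..........#################
############
[... 920 characters left out ...]
#######################################################......
..##############################################################......
...#############################################################......
...#############################################################......
...#############################################################......
............####################################################......
..#......................................#######################......
.#.......................................########################.....
.........................................#########################....
#####...................................###########################...
```

Call:
send_rows(
  increments=[
    {"gripper": -1,"linear": [0.0015,0,-0.04],"delta_rot": [0,0,0]},
    {"gripper": -1,"linear": [0.0015,0,-0.08],"delta_rot": [0,0,0]},
    {"gripper": -1,"linear": [0.0015,0,-0.12],"delta_rot": [0,0,0]},
    {"gripper": -1,"linear": [0.0015,0,-0.15],"delta_rot": [0,0,0]},
    {"gripper": -1,"linear": [0.0015,0,-0.164],"delta_rot": [0,0,0]},
    {"gripper": -1,"linear": [0.0015,0,-0.166],"delta_rot": [0,0,0]},
    {"gripper": -1,"linear": [0.0015,0,-0.166],"delta_rot": [0,0,0]},
  ],
)

```text
clock: 49.4
position: [0.6064, -0.1457, 0.0426]
ee_rot: [0.001, 0.692, 0.722, 0.0]
contact_force: [0.2, 0.7, 0.0]
width: 0.0852
gripper_force: 0.0
```

Call:
send_rows(
  increments=[
    {"gripper": 1,"linear": [0,0,0],"delta_rot": [0,0,0]},
    {"gripper": 1,"linear": [0,0,0],"delta_rot": [0,0,0]},
    {"gripper": 1,"linear": [0,0,0],"delta_rot": [0,0,0]},
    {"gripper": 1,"linear": [0,0,0],"delta_rot": [0,0,0]},
    {"gripper": 1,"linear": [0,0,0],"delta_rot": [0,0,0]},
    {"gripper": 1,"linear": [0,0,0],"delta_rot": [0,0,0]},
  ],
)

```text
clock: 50.0
position: [0.6068, -0.1449, 0.0436]
ee_rot: [0.001, 0.692, 0.722, 0.001]
contact_force: [-0.5, 0.8, 6.2]
width: 0.0517
gripper_force: 38.8
```

Call:
send_rows(
  increments=[
    {"gripper": 1,"linear": [0,0,0.04],"delta_rot": [0,0,0]},
    {"gripper": 1,"linear": [0,0,0.08],"delta_rot": [0,0,0]},
    {"gripper": 1,"linear": [0,0,0.11],"delta_rot": [0,0,0]},
    {"gripper": 1,"linear": [-0.003,-0.04,0.12],"delta_rot": [0,0,0]},
    {"gripper": 1,"linear": [-0.006,-0.08,0.12],"delta_rot": [0,0,0]},
    {"gripper": 1,"linear": [-0.009,-0.12,0.12],"delta_rot": [0,0,0]},
    {"gripper": 1,"linear": [-0.012,-0.16,0.12],"delta_rot": [0,0,0]},
    {"gripper": 1,"linear": [-0.012,-0.2,0.12],"delta_rot": [0,0,-0.04]},
  ],
)

```text
clock: 50.8
position: [0.5931, -0.3456, 0.1618]
ee_rot: [-0.0, 0.706, 0.708, -0.0]
contact_force: [1.0, -0.4, -1.6]
width: 0.0513
gripper_force: 38.0
```

```bash
python3 -c "
from h import *
s=get_state(); print(s['position'],s['width'],s['contact_force'])
d=grab('side','s22.png'); hsv=cv2.cvtColor(d['pixels'],cv2.COLOR_BGR2HSV)
m=(hsv[...,2]<70).astype(np.uint8); m[:300]=0; n,l,st,c=cv2.connectedComponentsWithStats(m)
for i in range(1,n):
    if st[i,4]>40:
        x,y,w,h,a=st[i]; print(st[i],'bottom corners',plane(d,x,y+h-1,.006).round(4)[:2],plane(d,x+w-1,y+h-1,.006).round(4)[:2])
"
```

```text
[ 0.59305358 -0.34564825  0.16182221] 0.051252601187819706 [ 0.99578137 -0.39239596 -1.55342362]
[326 300  24  12 258] bottom corners [ 0.6046 -0.2435] [ 0.6686 -0.2501]
[288 341  20  16 270] bottom corners [ 0.4806 -0.374 ] [ 0.5275 -0.379 ]
[   0  357   29   53 1132] bottom corners [-0.1595 -0.4381] [-0.0995 -0.4446]
```

Call:
send_rows(
  increments=[
    {"gripper": 1,"linear": [0.001,-0.011,0],"delta_rot": [0,0,0]},
    {"gripper": 1,"linear": [0.001,-0.011,-0.04],"delta_rot": [0,0,0]},
    {"gripper": 1,"linear": [0.001,-0.011,-0.08],"delta_rot": [0,0,0]},
    {"gripper": 1,"linear": [0.001,-0.011,-0.115],"delta_rot": [0,0,0]},
    {"gripper": 1,"linear": [0.001,-0.011,-0.132],"delta_rot": [0,0,0]},
    {"gripper": 1,"linear": [0.001,-0.011,-0.132],"delta_rot": [0,0,0]},
    {"gripper": 1,"linear": [0.001,-0.011,-0.132],"delta_rot": [0,0,0]},
  ],
)

```text
clock: 51.55
position: [0.5952, -0.3549, 0.0301]
ee_rot: [0.0, 0.706, 0.709, 0.0]
contact_force: [0.9, 0.1, -0.9]
width: 0.0511
gripper_force: 37.8
```

Call:
send_rows(
  increments=[
    {"gripper": 1,"linear": [0,0,-0.004],"delta_rot": [0,0,0]},
    {"gripper": 1,"linear": [0,0,-0.007],"delta_rot": [0,0,0]},
    {"gripper": 1,"linear": [0,0,-0.0075],"delta_rot": [0,0,0]},
    {"gripper": 1,"linear": [0,0,-0.0085],"delta_rot": [0,0,0]},
  ],
)

```text
clock: 51.95
position: [0.595, -0.3557, 0.0219]
ee_rot: [0.001, 0.706, 0.708, 0.0]
contact_force: [-0.2, 0.1, -1.7]
width: 0.0515
gripper_force: 37.8
```

Another 2 mm down, release with a partial opening, then rise.

Call:
send_rows(
  increments=[
    {"gripper": 1,"linear": [0,0,-0.002],"delta_rot": [0,0,0]},
    {"gripper": 1,"linear": [0,0,-0.003],"delta_rot": [0,0,0]},
    {"gripper": 1,"linear": [0,0,-0.003],"delta_rot": [0,0,0]},
  ],
)

```text
clock: 52.25
position: [0.595, -0.3558, 0.0196]
ee_rot: [0.001, 0.706, 0.708, 0.0]
contact_force: [-1.9, -0.1, 5.3]
width: 0.0512
gripper_force: 38.5
```

Call:
send_rows(
  increments=[
    {"gripper": -0.7,"linear": [0,0,0],"delta_rot": [0,0,0]},
    {"gripper": -0.7,"linear": [0,0,0],"delta_rot": [0,0,0]},
    {"gripper": -0.7,"linear": [0,0,0],"delta_rot": [0,0,0]},
    {"gripper": -0.7,"linear": [0,0,0.02],"delta_rot": [0,0,0]},
    {"gripper": -0.7,"linear": [0,0,0.06],"delta_rot": [0,0,0]},
    {"gripper": -0.7,"linear": [0,0,0.1],"delta_rot": [0,0,0]},
    {"gripper": -0.7,"linear": [0,0,0.15],"delta_rot": [0,0,0]},
    {"gripper": -0.7,"linear": [0,0,0.19],"delta_rot": [0,0,0]},
  ],
)

```text
clock: 53.05
position: [0.5951, -0.3558, 0.211]
ee_rot: [0.001, 0.706, 0.708, 0.0]
contact_force: [1.5, -0.7, 1.9]
width: 0.0725
gripper_force: 0.0
```

```bash
python3 -c "
from h import *
s=get_state(); print(s['position'],s['width'],s['contact_force'])
d=grab('side','s23.png'); hsv=cv2.cvtColor(d['pixels'],cv2.COLOR_BGR2HSV)
m=(hsv[...,2]<70).astype(np.uint8); m[:300]=0; n,l,st,c=cv2.connectedComponentsWithStats(m)
for i in range(1,n):
    if st[i,4]>40:
        x,y,w,h,a=st[i]; print(st[i],'bottom corners',plane(d,x,y+h-1,.006).round(4)[:2],plane(d,x+w-1,y+h-1,.006).round(4)[:2])
"
```

```text
[ 0.59508085 -0.35576282  0.21099449] 0.0725452050719651 [ 1.45262083 -0.70773955  1.8589048 ]
[323 337  21  16 266] bottom corners [ 0.5694 -0.3719] [ 0.6194 -0.3772]
[288 341  20  16 270] bottom corners [ 0.4806 -0.374 ] [ 0.5275 -0.379 ]
[  0 357  29  53 763] bottom corners [-0.1595 -0.4381] [-0.0995 -0.4446]
```

Call:
send_rows(
  increments=[
    {"gripper": -0.3,"linear": [0,0.01,0.04],"delta_rot": [0,0,0.13]},
    {"gripper": -0.3,"linear": [-0.01,0.04,0.08],"delta_rot": [0,0,0.26]},
    {"gripper": -0.3,"linear": [-0.02,0.08,0.085],"delta_rot": [0,0,0.39]},
    {"gripper": -0.3,"linear": [-0.03,0.12,0.085],"delta_rot": [0,0,0.52]},
    {"gripper": -0.3,"linear": [-0.04,0.16,0.085],"delta_rot": [0,0,0.65]},
    {"gripper": -0.3,"linear": [-0.05,0.2,0.085],"delta_rot": [0,0,0.78]},
    {"gripper": -0.3,"linear": [-0.05,0.24,0.085],"delta_rot": [0,0,0.9]},
    {"gripper": -0.3,"linear": [-0.05,0.24,0.085],"delta_rot": [0,0,0.9]},
  ],
)

```text
clock: 53.9
position: [0.5439, -0.1108, 0.2936]
ee_rot: [-0.0, 0.325, 0.946, 0.001]
contact_force: [0.5, 0.1, -0.5]
width: 0.0554
gripper_force: 0.0
```

Call:
send_rows(
  increments=[
    {"gripper": -0.3,"linear": [-0.005,0.04,0],"delta_rot": [0,0,0.13]},
    {"gripper": -0.3,"linear": [-0.01,0.08,0],"delta_rot": [0,0,0.26]},
    {"gripper": -0.3,"linear": [-0.015,0.12,0],"delta_rot": [0,0,0.39]},
    {"gripper": -0.3,"linear": [-0.02,0.16,0],"delta_rot": [0,0,0.52]},
    {"gripper": -0.3,"linear": [-0.026,0.2,0],"delta_rot": [0,0,0.65]},
    {"gripper": -0.3,"linear": [-0.032,0.241,0],"delta_rot": [0,0,0.706]},
    {"gripper": -0.3,"linear": [-0.032,0.241,0],"delta_rot": [0,0,0.706]},
    {"gripper": -0.3,"linear": [-0.032,0.241,0],"delta_rot": [0,0,0.706]},
  ],
)

```text
clock: 54.7
position: [0.5129, 0.1256, 0.293]
ee_rot: [-0.0, -0.02, 1.0, -0.0]
contact_force: [-0.0, -0.9, -0.1]
width: 0.0552
gripper_force: 0.0
```

```bash
python3 -c "
from h import *
tip(0,'w24.png'); print(get_state()['ee_rot'])
d=load('w24.png'); print(proj(d,[[.512,.1252,.243]]))"
```

```text
[0.51286573 0.12564796 0.29299471] 0.055194008590921655
[193 260   6   7  33] [196.  263.1] [0.5355 0.0714 0.243 ] (np.float64(5.536068079193118), np.float64(0.08031675228524986))
[-3.69725031e-05 -1.88593249e-02  9.99822001e-01 -5.39797069e-04]
[[277.69608365 233.55219822]]
```

```bash
python3 -c "
from h import *
for nm in ('w11.png','w24.png'):
    d=load(nm); hsv=cv2.cvtColor(d['pixels'],cv2.COLOR_BGR2HSV); print(d['s']['position'])
    for r in hsv[200:275:3,245:311:2]: print(''.join('#' if x[2]>170 and x[1]<40 else ('o' if x[2]<60 else '.') for x in r))
"
```

```text
[0.51394892 0.12467397 0.29547935]
........##..ooooooooooo..##......
....######.ooooooooooooo.######..
##########.oooo.....oooo.########
##########.oo.........oo.########
##########.o...........o.########
##########.o...........o.########
###########..............########
############..............#######
#############..#####..###########
##############################..#
#################################
#################################
#################################
###############......############
############...........##########
##########...............########
#########.................#######
#########..................######
########......#######......######
########......#######......######
########..##..#######...#..######
########..##..#######..###.######
########.#################.######
######...#################...####
##.......#################.......
[0.51286573 0.12564796 0.29299471]
........##.ooooooooooo..##.......
.....####..oooooooooooo..####....
.#########.oooooooooooo..########
##########.oo.......oooo#########
#########.oo..........oo#########
#########.o...........oo.########
#########...............#########
##########..............#########
#####.#####............##########
#############.######.############
#################################
#.###############################
#################################
###################.#############
#############........############
###########.............#########
#########................########
#########.................#######
########...................######
########.....########......######
########.....########......######
########..#...#######..##..######
########.#################.######
#######..#################.######
#####....#################....###
```

Call:
send_rows(
  increments=[
    {"gripper": -0.3,"linear": [0,0,-0.04],"delta_rot": [0,0,0]},
    {"gripper": -0.3,"linear": [0,0,-0.08],"delta_rot": [0,0,0]},
    {"gripper": -0.3,"linear": [0,0,-0.105],"delta_rot": [0,0,0]},
    {"gripper": -0.3,"linear": [0,0,-0.107],"delta_rot": [0,0,0]},
    {"gripper": 1,"linear": [0,0,-0.107],"delta_rot": [0,0,0]},
    {"gripper": 1,"linear": [0,0,-0.107],"delta_rot": [0,0,0]},
    {"gripper": 1,"linear": [0,0,-0.107],"delta_rot": [0,0,0]},
    {"gripper": 1,"linear": [0,0,-0.107],"delta_rot": [0,0,0]},
  ],
  newtons=40,
)

```text
clock: 55.55
position: [0.5143, 0.1251, 0.1882]
ee_rot: [0.002, -0.019, 1.0, -0.0]
contact_force: [0.5, -1.0, 4.2]
width: 0.0209
gripper_force: 39.3
```

Call:
send_rows(
  increments=[
    {"gripper": 1,"linear": [0.0054,0,-0.0003],"delta_rot": [0,0,0]},
    {"gripper": 1,"linear": [0.0126,0.0005,-0.0015],"delta_rot": [0,0,0]},
    {"gripper": 1,"linear": [0.0195,0.001,-0.0038],"delta_rot": [0,0,0]},
    {"gripper": 1,"linear": [0.026,0.001,-0.007],"delta_rot": [0,0,0]},
    {"gripper": 1,"linear": [0.032,0.0015,-0.011],"delta_rot": [0,0,0]},
    {"gripper": 1,"linear": [0.0374,0.0015,-0.0159],"delta_rot": [0,0,0]},
    {"gripper": 1,"linear": [0.0421,0.002,-0.0214],"delta_rot": [0,0,0]},
    {"gripper": 1,"linear": [0.0459,0.002,-0.0276],"delta_rot": [0,0,0]},
  ],
)

```text
clock: 56.35
position: [0.5606, 0.1273, 0.1608]
ee_rot: [0.002, -0.019, 1.0, -0.0]
contact_force: [1.1, -0.4, 6.6]
width: 0.0204
gripper_force: 39.1
```

Call:
send_rows(
  increments=[
    {"gripper": 1,"linear": [0.003,0,-0.0066],"delta_rot": [0,0,0]},
    {"gripper": 1,"linear": [0.0046,0,-0.0118],"delta_rot": [0,0,0]},
    {"gripper": 1,"linear": [0.0056,0,-0.0172],"delta_rot": [0,0,0]},
    {"gripper": 1,"linear": [0.0056,0,-0.0172],"delta_rot": [0,0,0]},
  ],
)

```text
clock: 56.75
position: [0.5656, 0.1278, 0.1438]
ee_rot: [0.002, -0.019, 1.0, 0.0]
contact_force: [0.9, -0.8, 8.6]
width: 0.0209
gripper_force: 53.0
```

```bash
python3 -c "
from h import *
s=get_state(); print(s['position'],s['width'],s['contact_force'],s['moment'])"
```

```text
[0.56562148 0.12777638 0.14380249] 0.020890977495853478 [ 0.92732048 -0.77343912  8.62468031] [-0.04157878  0.35602933 -0.11974603]
```

Call:
send_rows(
  increments=[
    {"gripper": 0,"linear": [0,0,0],"delta_rot": [0,0,0]},
    {"gripper": 0,"linear": [0,0,0],"delta_rot": [0,0,0]},
    {"gripper": 0,"linear": [0,0,0],"delta_rot": [0,0,0]},
    {"gripper": 0,"linear": [0,0,0.02],"delta_rot": [0,0,0]},
    {"gripper": 0,"linear": [0,0,0.05],"delta_rot": [0,0,0]},
    {"gripper": 0,"linear": [0,0,0.05],"delta_rot": [0,0,0]},
  ],
)

```text
clock: 57.35
position: [0.5666, 0.1278, 0.195]
ee_rot: [0.004, -0.019, 1.0, 0.0]
contact_force: [1.0, 0.1, 0.7]
width: 0.0426
gripper_force: 0.0
```

Run:
```python
from h import *
d=grab('wrist','w25.png'); a=grab('side','s25.png'); b=grab('scene','sc25.png')
def sl(d):
    hsv=cv2.cvtColor(d['pixels'],cv2.COLOR_BGR2HSV); m=(hsv[...,2]<60).astype(np.uint8); m[240:]=0
    n,l,st,c=cv2.connectedComponentsWithStats(m)
    for i in range(1,n):
        q=plane(d,*c[i],.15)
        if st[i,4]>250 and abs(q[0]-.55)<.03 and abs(q[1]-.127)<.02: print(d['s']['position'],st[i],c[i].round(),q.round(4), 'top row ->',plane(d,c[i][0],st[i,1],.15).round(4))
sl(load('w10.png')); sl(d)
for o,n,(x0,x1,y0,y1) in (('side0.png',a,(274,330,178,225)),('scene0.png',b,(276,345,175,230))):
    df=np.abs(load(o)['pixels'].astype(int)-n['pixels']).max(2); print(o,df[y0:y1,x0:x1].mean(), (df[y0:y1,x0:x1]>40).sum())
```

```text
[0.56345317 0.12691557 0.18976263] [ 258  188   43   52 1190] [280. 215.] [0.5472 0.1271 0.15  ] top row -> [0.5311 0.1265 0.15  ]
[0.56660206 0.12784246 0.1950127 ] [ 257  181   44   59 1404] [279. 211.] [0.5499 0.1274 0.15  ] top row -> [0.5314 0.1267 0.15  ]
side0.png 4.625759878419453 81
scene0.png 6.905401844532279 167
```

Call:
send_rows(
  increments=[
    {"gripper": 0,"linear": [0,0,0.05],"delta_rot": [0,0,0]},
    {"gripper": 0,"linear": [0,0,0.1],"delta_rot": [0,0,0]},
    {"gripper": 0,"linear": [-0.03,0.03,0.13],"delta_rot": [0,0,0]},
    {"gripper": 0,"linear": [-0.06,0.06,0.15],"delta_rot": [0,0,0]},
    {"gripper": 0,"linear": [-0.09,0.09,0.15],"delta_rot": [0,0,0]},
    {"gripper": 0,"linear": [-0.12,0.12,0.15],"delta_rot": [0,0,0]},
    {"gripper": 0,"linear": [-0.15,0.15,0.15],"delta_rot": [0,0,0]},
    {"gripper": 0,"linear": [-0.18,0.18,0.15],"delta_rot": [0,0,0]},
  ],
)

```text
clock: 58.3
position: [0.3824, 0.3081, 0.3401]
ee_rot: [-0.001, -0.019, 1.0, -0.001]
contact_force: [0.5, 0.6, -0.1]
width: 0.0427
gripper_force: 0.0
```

Call:
send_rows(
  increments=[
    {"gripper": 0,"linear": [0,0,0],"delta_rot": [0,0,0]},
    {"gripper": 0,"linear": [0,0,0],"delta_rot": [0,0,0]},
    {"gripper": 0,"linear": [0,0,0],"delta_rot": [0,0,0]},
    {"gripper": 0,"linear": [0,0,0],"delta_rot": [0,0,0]},
    {"gripper": 0,"linear": [0,0,0],"delta_rot": [0,0,0]},
  ],
)

```text
clock: 58.8
position: [0.3851, 0.3067, 0.3411]
ee_rot: [-0.0, -0.018, 1.0, -0.0]
contact_force: [-0.1, -0.5, -0.4]
width: 0.043
gripper_force: 0.0
```

Run:
```python
from h import *
a=grab('side','s26.png'); b=grab('scene','sc26.png'); print(a['s']['position'],a['s']['contact_force'])
for o,n,(x0,x1,y0,y1) in (('side0.png',a,(262,332,165,225)),('scene0.png',b,(276,345,155,250))):
    df=np.abs(load(o)['pixels'].astype(int)-n['pixels']).max(2)[y0:y1,x0:x1]; print(o,df.mean())
    for r in df[::2,::1]: print(''.join('#' if x>45 else '.' for x in r))
hsv=cv2.cvtColor(a['pixels'],cv2.COLOR_BGR2HSV); m=(hsv[...,2]<70).astype(np.uint8); m[:325]=0; n,l,st,c=cv2.connectedComponentsWithStats(m)
print([st[i].tolist() for i in range(1,n) if st[i,4]>40])
```

```text
[0.38507135 0.3066833  0.34114717] [-0.09088884 -0.49881712 -0.38109277]
side0.png 3.915952380952381
......................................................................
......................................................................
......................................................................
......................................................................
......................................................................
......................................................................
......................................................................
......................................................................
...........###........................................................
...........###........................................................
...........###........................................................
...###.....###........................................................
...####....####.......................................................
..#####.....##........................................................
...##
[... 3894 characters left out ...]
.................................................................
.....................................................................
.....................................................................
.....................................................................
.....................................................................
.....................................................................
.....................................................................
.....................................................................
.....................................................................
[[323, 337, 21, 16, 271], [288, 341, 20, 16, 272], [0, 357, 29, 53, 1135]]
```

Apart from the thrown pawl, the press matches its start picture: handle folded and plate back. Both heels stand in the tray.

```bash
python3 -c "
from rig import sign_off
print(sign_off())"
```

```text
the job is handed in; nothing more can be done
None
```

I handed the job in at about 59 s: I found only two heels and pressed both, squeezing the pad to about 11 of 12 mm (worked out from the wheel angle) and leaving the ratchet alone for about 4 s, and the last camera check had both upright in the tray, the plate fully back, the crank folded and the pawl still off the ratchet.

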